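# Put the white pipe fittings back in their tubs

### The job

Put the four white water-pipe fittings lying loose on the bench (elbow, tee, coupling and end cap) back into the carry tray, each in the blue tub that already holds its own kind. Set each one down on the tub's floor in the free space beside the stock, the same way up as it stands on the bench. Leave the dark grey conduit elbow and tee where they lie, undisturbed.

Things in the scene. Friction and masses are not known exactly. Their poses are not given: they have to be found in the camera images.
- elbow: WHITE plastic 90-degree pipe elbow lying flat: two sockets, 34 mm outer diameter, along its own +x and +y, each ending 36 mm from the crossing of their axes, which lie 17 mm above the underside. Outer 22 mm of each socket 34 mm thick, the rest 30 mm. Origin: on the underside below the crossing. 30 g. z up.
- tee: WHITE plastic pipe tee lying flat: run along own x, 72 mm long (36 mm each side), branch along +y ending 36 mm from the crossing; sockets 34 mm thick (outer 22 mm of each, 30 mm between), axes 17 mm above the underside. Origin: on the underside below the crossing. 45 g. z up.
- coupling: WHITE plastic straight pipe coupling standing on end: a tube 34 mm across and 50 mm tall, with its dark bore showing from above. Origin: centre of the underside, z up. 28 g.
- cap: WHITE plastic pipe end cap standing open end down: 34 mm across, 32 mm tall, straight sides to 26 mm, closed domed top (no bore seen from above). Origin: centre of the underside, z up. 22 g.
- grey_elbow: DARK GREY conduit fitting that does not belong: 90-degree pipe elbow lying flat: two sockets, 34 mm outer diameter, along its own +x and +y, each ending 36 mm from the crossing of their axes, which lie 17 mm above the underside. Outer 22 mm of each socket 34 mm thick, the rest 30 mm. Origin: on the underside below the crossing.
- grey_tee: DARK GREY conduit fitting that does not belong: pipe tee lying flat: run along own x, 72 mm long (36 mm each side), branch along +y ending 36 mm from the crossing; sockets 34 mm thick (outer 22 mm of each, 30 mm between), axes 17 mm above the underside. Origin: on the underside below the crossing.
- bin_elbow: blue open tub, fixed, in the green tray; at its far (+x) end loose stock: one white elbow (34 mm high); floor free from x -75 to +15 mm. Outside 156 (x) by 110 (y) by 28 mm high, walls and floor 3 mm (inside 150 by 104). x points away from the robot within 6 degrees, z up. Origin: centre of the underside, 4 mm above the bench; floor at own z 3 mm.
- bin_tee: blue open tub, fixed, in the green tray; at its far (+x) end loose stock: one white tee (34 mm high); floor free from x -75 to +15 mm. Outside 156 (x) by 110 (y) by 28 mm high, walls and floor 3 mm (inside 150 by 104). x points away from the robot within 6 degrees, z up. Origin: centre of the underside, 4 mm above the bench; floor at own z 3 mm.
- bin_coupling: blue open tub, fixed, in the green tray; at its far (+x) end loose stock: two white couplings on end (50 mm high); floor free from x -75 to +15 mm. Outside 156 (x) by 110 (y) by 28 mm high, walls and floor 3 mm (inside 150 by 104). x points away from the robot within 6 degrees, z up. Origin: centre of the underside, 4 mm above the bench; floor at own z 3 mm.
- bin_cap: blue open tub, fixed, in the green tray; at its far (+x) end loose stock: two white end caps (32 mm high); floor free from x -75 to +15 mm. Outside 156 (x) by 110 (y) by 28 mm high, walls and floor 3 mm (inside 150 by 104). x points away from the robot within 6 degrees, z up. Origin: centre of the underside, 4 mm above the bench; floor at own z 3 mm.
Not all that is in view belongs to the job. What is shaped like the elbow but yellow is not meant. Leave any pink look-alike of the bin_tee alone.

How it is judged:
By the outcome, as a careful person would: the job done as asked, in the order asked, and still so for the second after the job is handed in, with the robot touching nothing.
It also fails if it takes over 96 s, if anything falls off the work surface, if the arm or the gripper's body presses on something with over 40 N, if the wrist force passes 120 N, or if a joint passes its speed limit or range.

### The arm

A 6-joint arm with a two-finger parallel gripper is mounted at the origin on the work surface. World frame = base frame: x ahead of the robot, y to its left, z up, the work surface at z = 0. Lengths are in mm, angles in rad, forces in N, time in s.
With the tool pointing down it reaches from about 375 to 925 mm from the base axis. Payload 5.7 kg.
Tool frame: the origin (TCP) lies between the finger pads; the fingertips stand 14 mm ahead of it and the grasp point (between the pads) lies 5 mm behind it (arm.finger_overhang is the distance from the TCP to the fingertips, in mm); z points along the fingers, y is the line along which they close (so a half turn about z gives the same grasp; the last joint's range is limited). The gripper opens to 88 mm and grips with 3 to 60 N. Pads are 20 mm wide; open, the fingers measure 115 mm over their backs; the gripper's body (75 mm by 178 mm) begins 61 mm behind the grasp point.
Start: joints at [-1.319, 0.359, 1.51, -0, 1.272, -0.115], TCP at [215.161, -560.062, 236.623] pointing down, gripper open.
Joint ranges: [-2.97, 2.97], [-1.01, 2.36], [0.21, 2.38], [-0.96, 4.11], [0.2, 2.71], [-2.98, 2.98]. Speed limits (rad/s): [2.39, 2.39, 3.14, 3.14, 3.14, 3.14].

### API

Orientations are given as a unit quaternion [w, x, y, z].
In Python, from plant import arm gives the robot as it stands.
- The arm moves only by the shell command python3 -m handwheel 'ROWS' [FORCE]. ROWS is JSON, a list of rows, each an object with "translation": the shift along the tool's x, y, z in mm, a list of three; "delta_rot": the turn, a rotation vector about the tool's x, y, z in degrees, a list of three; "hand": the opening, from 0 (shut) to 1 (fully open). In form: [{"translation": [tx, ty, tz], "delta_rot": [rx, ry, rz], "hand": hand}, ...]. A call has 1 to 12 rows; each row is the pose to reach, as a shift and turn from the pose commanded when the call began, along the tool's axes at that moment; what a row does not reach only later rows make up. A row lasts 1/10 s, in which the tool goes at most 50 mm and 8.59 degrees, less where a joint would pass 70% of its speed; a pose out of reach is approached as far as the arm can. A call with a gripper value outside its range is refused whole. The fingers move at their own pace and stop on an object; FORCE is the grip in N (left out, the last holds). Time passes only in rows, so rows that repeat a pose let the fingers close. It gives the time, the measured TCP pose, the force, the opening and the grip force at its end, in the units of the state.
- arm.sense(): the state, without advancing time (a new reading comes with each control period).
- arm.get_image(name): name is "scene" or "side" or "wrist"; returns a dict with "image" (384x512x3 uint8, red, green, blue), "z_map" (384x512 float32, mm along the optical axis (not along the pixel's ray), 0 where there is no reading), "K" (3x3 intrinsics, pixels), "D" ([k1, k2, p1, p2, k3] as OpenCV has them; the pictures are not rectified), "xyz" and "attitude" of the camera in the world; the wrist camera has in their place "T_tool_cam" (4x4, takes a point from camera to tool coordinates, whose origin is the TCP and whose axes are the flange's). Camera axes: x right, y up, looking along -z (the intrinsics and any distortion apply to the point x, -y, -z); pixel columns grow to the right and rows downward; lengths in mm; the calibration is good to about 2 mm. A picture is of the moment at which its call begins: read the wrist's pose just before it.
- arm.close_job(): hands the job in; it is judged then, once.
The state is a dict: "clock": time; "joint_positions": joint angles; "dq": joint speeds; "joint_torque": joint torques, N m; "position": TCP position; "ee_rot": TCP orientation; "wrist_force": force on the tool from outside, world axes, zero at the start; "ft_torque": the same for the moment, N m; "grip_width": finger opening in mm; "grasp_force": force on a finger pad.
Only numpy, scipy, OpenCV 4.12 (cv2) and the standard library are available. Lean on these libraries where they do the work, as an engineer would, in place of code of your own. Each camera call takes 0.05 s, during which the arm holds its last target. There are 200 camera calls.

## Working session

There is one attempt and no reset: what is moved stays moved. The work goes in short steps, Python scripts to look and compute and a shell command to move; the robot and the scene stay as the last step left them, time stands still between calls to the robot, and variables do not carry over. Pictures are saved under pics/ and viewed, at most 14 in all, crops included, and the job is handed in when it is done.

```bash
ls; mkdir -p pics
cat > h.py <<'E'
import numpy as np, cv2
from scipy.spatial.transform import Rotation as R
from plant import arm
def q2R(q): return R.from_quat([q[1],q[2],q[3],q[0]]).as_matrix()
def grab(n):
    s=arm.sense(); d=arm.get_image(n)
    if n=="wrist":
        T=np.array(d["T_tool_cam"]); Rt=q2R(s["ee_rot"])
        d["R"]=Rt@T[:3,:3]; d["t"]=Rt@T[:3,3]+np.array(s["position"])
    else:
        a=np.array(d["attitude"]); d["R"]=q2R(a) if a.size==4 else a; d["t"]=np.array(d["xyz"])
    return d
def rays(d,px):
    p=cv2.undistortPoints(np.array(px,float).reshape(-1,1,2),np.array(d["K"],float),np.array(d["D"],float)).reshape(-1,2)
    c=np.c_[p[:,0],-p[:,1],-np.ones(len(p))]
    return c@d["R"].T
def onplane(d,px,z):
    r=rays(d,px); return d["t"]+r*((z-d["t"][2])/r[:,2])[:,None]
def bydepth(d,px):
    r=rays(d,px); z=np.array([d["z_map"][int(v),int(u)] for u,v in px]); return d["t"]+r*z[:,None]
def save(d,f,crop=None,s=1):
    im=d["image"][:,:,::-1]
    if crop: u0,v0,u1,v1=crop; im=im[v0:v1,u0:u1]
    cv2.imwrite(f,cv2.resize(im,None,fx=s,fy=s,interpolation=cv2.INTER_CUBIC))
E
python3 - <<'E'
from h import *
import pickle
for n in("scene","side","wrist"):
    d=grab(n); save(d,f"pics/{n}0.png",None,1.5); pickle.dump(d,open(n+".pkl","wb"))
    print(n,d["t"].round(),d["R"].round(2).tolist(),np.array(d["K"]).round(1).tolist(),np.round(d["D"],3))
s=arm.sense();print(s["ee_rot"],s["position"],s["grip_width"],s["clock"])
E
```

```text
pics
scene [1160.  425. 1135.] [[-0.58, -0.66, 0.47], [0.81, -0.46, 0.35], [-0.01, 0.59, 0.81]] [[492.5, 0.0, 249.8], [0.0, 492.5, 187.1], [0.0, 0.0, 1.0]] [-0.061  0.     0.     0.     0.   ]
side [159. 701. 955.] [[-0.9, 0.31, -0.31], [-0.44, -0.67, 0.61], [-0.02, 0.68, 0.73]] [[488.8, 0.0, 256.1], [0.0, 488.8, 192.5], [0.0, 0.0, 1.0]] [-0.141  0.     0.     0.     0.   ]
wrist [ 290. -531.  384.] [[0.36, 0.89, 0.27], [-0.93, 0.34, 0.1], [-0.0, -0.29, 0.96]] [[301.4, 0.0, 254.1], [0.0, 301.4, 191.6], [0.0, 0.0, 1.0]] [-0.057  0.     0.     0.     0.   ]
[-7.18661996e-04  9.83228101e-01  1.82378678e-01 -4.96747745e-05] [ 215.04634455 -559.59530174  235.98644219] 87.86464324951068 0.15
```

View pics/scene0.png

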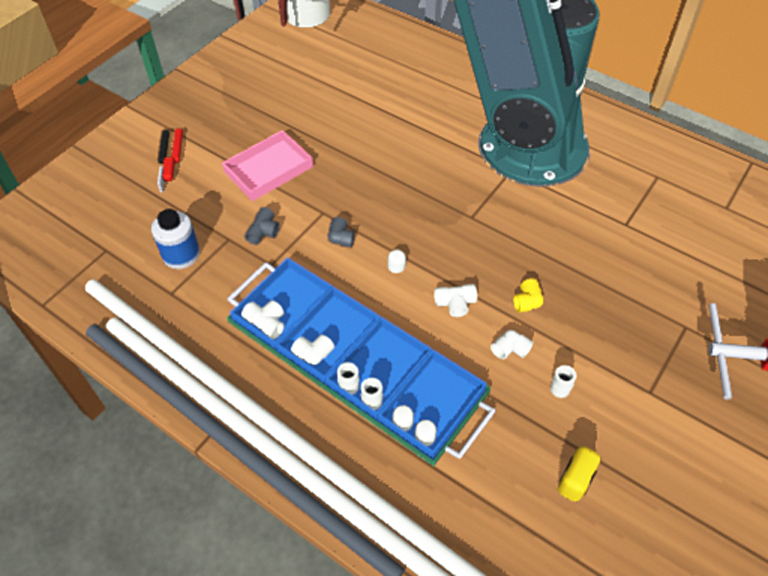

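View pics/side0.png

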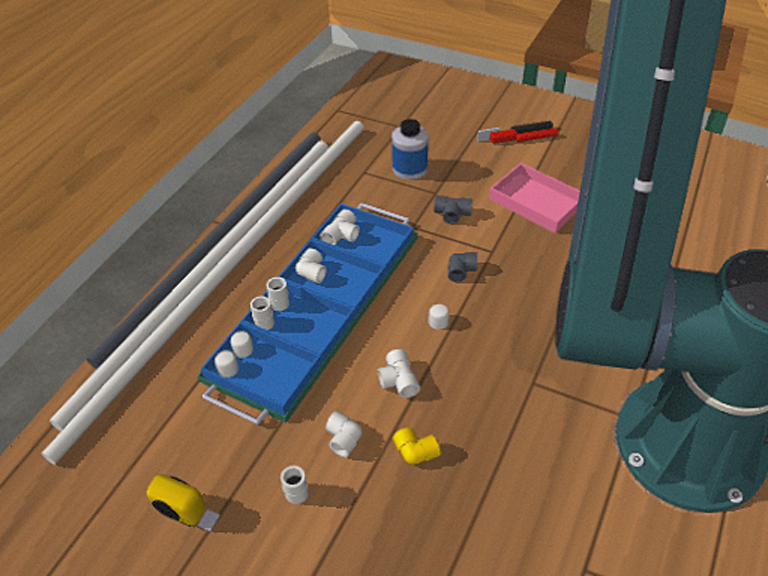

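Candidates in the scene view (768x576 px):
- **Loose white:** cap (397,260), tee (456,297), elbow (512,344) and coupling (563,381). These are the four targets.
- **Look-alikes to leave:** yellow elbow (529,295), grey elbow (341,232), grey tee (263,226), the white stock in the tubs, and the pink tub (268,163).
- **Tubs, left to right:** tee, elbow, coupling, cap.

Next I'll build a plan view from the depth maps.

```bash
cat > cloud.py <<'E'
from h import *
def cloud(d,step=1):
    v,u=np.mgrid[0:384,0:512]; px=np.c_[u.ravel(),v.ravel()]
    z=d["z_map"].ravel(); P=d["t"]+rays(d,px)*z[:,None]; return P.reshape(384,512,3), d["z_map"]>0
def masks(d):
    h=cv2.cvtColor(d["image"],cv2.COLOR_RGB2HSV); H,S,V=[h[:,:,i].astype(int) for i in range(3)]
    return dict(white=(S<60)&(V>95),blue=(H>100)&(H<122)&(S>130),grey=(S<90)&(V<=95),yellow=(H>22)&(H<34)&(S>150))
E
python3 - <<'E'
import pickle
from cloud import *
for n in("scene","side"):
    d=pickle.load(open(n+".pkl","rb")); P,ok=cloud(d); M=masks(d)
    box=(P[...,0]>250)&(P[...,0]<800)&(P[...,1]>-350)&(P[...,1]<450)&ok
    fl=P[box&(abs(P[...,2])<8)]; print(n,"bench z",np.median(fl[:,2]).round(1))
    pl=np.zeros((600,800,3),np.uint8)
    o=box&(P[...,2]<120); q=P[o]; pl[(q[:,0]-250).astype(int),(450-q[:,1]-1).astype(int).clip(0,799)]=d["image"][o]
    if n=="scene": cv2.imwrite("pics/plan.png",pl[::-1,:,::-1])
    for k in("white","grey","yellow"):
        m=(M[k]&box&(P[...,2]>9)&(P[...,2]<65)).astype(np.uint8)
        c,l,s,ce=cv2.connectedComponentsWithStats(m)
        for i in range(1,c):
            if s[i,4]<60: continue
            q=P[l==i]; lo,hi=np.percentile(q,[3,97],axis=0)
            print(n,k,"px",ce[i].round().tolist(),s[i,4],"lo",lo.round().tolist(),"hi",hi.round().tolist())
    b=M["blue"]&box; q=P[b]; rim=q[(q[:,2]>28)&(q[:,2]<36)]; f=q[q[:,2]<14]
    print("blue rim",len(rim),cv2.minAreaRect(rim[:,:2].astype(np.float32)),"floor z",np.median(f[:,2]) if len(f) else None)
E
```

```text
scene bench z 1.4
scene white px [175.0, 149.0] 197 lo [496.0, -341.0, 19.0] hi [561.0, -294.0, 37.0]
scene white px [226.0, 155.0] 183 lo [434.0, -203.0, 19.0] hi [479.0, -154.0, 38.0]
scene white px [264.0, 173.0] 129 lo [434.0, -69.0, 10.0] hi [463.0, -41.0, 36.0]
scene white px [166.0, 188.0] 123 lo [595.0, -263.0, 13.0] hi [697.0, -241.0, 22.0]
scene white px [304.0, 198.0] 368 lo [429.0, 52.0, 13.0] hi [483.0, 111.0, 37.0]
scene white px [176.0, 211.0] 435 lo [666.0, -208.0, 12.0] hi [716.0, -138.0, 44.0]
scene white px [341.0, 229.0] 291 lo [464.0, 191.0, 13.0] hi [508.0, 242.0, 37.0]
scene white px [208.0, 233.0] 351 lo [671.0, -88.0, 24.0] hi [719.0, -37.0, 44.0]
scene white px [232.0, 252.0] 204 lo [692.0, 9.0, 11.0] hi [726.0, 43.0, 61.0]
scene white px [375.0, 253.0] 215 lo [486.0, 309.0, 14.0] hi [518.0, 340.0, 54.0]
scene white px [248.0, 262.0] 202 lo [695.0, 61.0, 11.0] hi [727.0, 92.0, 61.0]
scene white px [315.0, 288.0] 186 lo [608.0, 227.0, 12.0] hi [713.0, 254.0, 23.0]
scene white px [268.0, 278.0] 179 lo [697.0, 127.0, 11.0] hi [726.0, 155.0, 44.0]
scene white px
[... 969 characters left out ...]
px [155.0, 271.0] 193 lo [608.0, 226.0, 12.0] hi [711.0, 255.0, 21.0]
side white px [229.0, 288.0] 418 lo [459.0, 195.0, 15.0] hi [506.0, 242.0, 36.0]
side white px [196.0, 322.0] 282 lo [486.0, 310.0, 12.0] hi [517.0, 341.0, 53.0]
side grey px [302.0, 137.0] 234 lo [496.0, -339.0, 11.0] hi [558.0, -296.0, 36.0]
side grey px [309.0, 176.0] 201 lo [431.0, -207.0, 10.0] hi [468.0, -154.0, 35.0]
side yellow px [277.0, 297.0] 493 lo [344.0, 176.0, 16.0] hi [405.0, 215.0, 36.0]
side yellow px [118.0, 332.0] 737 lo [599.0, 405.0, 19.0] hi [665.0, 439.0, 64.0]
blue rim 1148 ((655.1473388671875, 103.93829345703125), (669.2606201171875, 159.75550842285156), 88.2131118774414) floor z 7.236285327605515
```

View pics/plan.png

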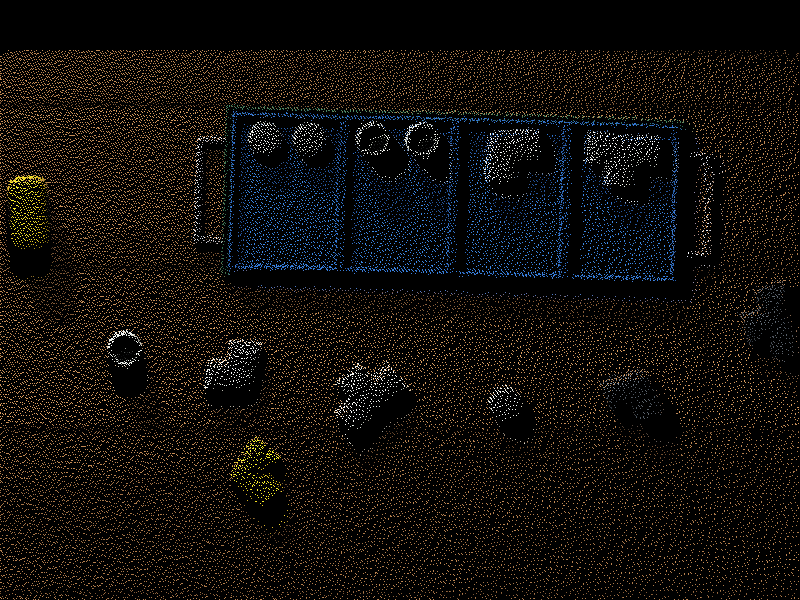

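The plan view shows the tray's four tubs at columns 228-690. The loose fittings are the coupling (124,347), elbow (235,370), tee (370,395) and cap (503,400). The stock in each tub confirms which kind it holds. Next: exact poses, plus a close crop to check the choice.

Run:
```python
import pickle
from cloud import *
D={n:pickle.load(open(n+".pkl","rb")) for n in("scene","side")}
save(D["scene"],"pics/crop0.png",(250,150,400,275),5)
def near(n,c,r,zlo,col="white"):
    P,ok=cloud(D[n]); m=masks(D[n])[col]&ok&(P[...,2]>zlo)&(P[...,2]<66)&(np.hypot(P[...,0]-c[0],P[...,1]-c[1])<r)
    return P[m]
for name,c in(("elbow",(483,217)),("tee",(453,82))):
    for n in("scene","side"):
        q=near(n,c,58,10)
        b=cv2.minAreaRect(q[:,:2].astype(np.float32)); print(name,n,np.round(b[0],1),np.round(b[1],1),round(b[2],1),cv2.boxPoints(b).round(1).tolist())
    q=np.r_[near("scene",c,58,10),near("side",c,58,10)]
    b=cv2.minAreaRect(q[:,:2].astype(np.float32)); print(name,"both",b)
    t=q[q[:,2]>29]; a=np.radians(b[2]); Rm=np.array([[np.cos(a),np.sin(a)],[-np.sin(a),np.cos(a)]]); e=(t[:,:2]-b[0])@Rm.T
    H,_,_=np.histogram2d(e[:,0],e[:,1],bins=[np.arange(-40,41,8)]*2); print(H.astype(int))
for name,c,z in(("cap",(446,-55),8),("coupling",(502,325),8)):
    for n in("scene","side"):
        q=near(n,c,30,z); print(name,n,np.round(cv2.minEnclosingCircle(q[:,:2].astype(np.float32)),1) if 0 else cv2.minEnclosingCircle(q[:,:2].astype(np.float32)), np.percentile(q[:,2],98).round(1))
for n in D:
    P,ok=cloud(D[n]); m=masks(D[n])["blue"]&ok&(P[...,2]>26)&(P[...,2]<37)&(P[...,0]<760)&(P[...,0]>540)&(abs(P[...,1]+4)<245)
    q=P[m]; b=cv2.minAreaRect(q[:,:2].astype(np.float32)); print(n,"tray",b,np.median(q[:,2]))
```

```text
elbow scene [485.9 215.9] [50.2 54.8] 81.2 [[455.0, 195.1999969482422], [509.20001220703125, 186.8000030517578], [516.7999877929688, 236.5], [462.70001220703125, 244.89999389648438]]
elbow side [482.6 216.9] [50.7 54.6] 84.6 [[453.0, 194.1999969482422], [507.29998779296875, 189.10000610351562], [512.0999755859375, 239.5], [457.79998779296875, 244.6999969482422]]
elbow both ((483.6556701660156, 216.0009765625), (52.29945755004883, 57.54461669921875), 83.94253540039062)
[[ 0  0  0  0  0  0  0  0  0  0]
 [ 0  0  0  0  0  0  0  0  0  0]
 [ 0  3 10 13  7  5  2  0  0  0]
 [ 0  2 18 18 18 12 14  9  0  0]
 [ 0  6 21 18 19 17 17 10  1  0]
 [ 0  2  9  4  7 15 18 13  0  0]
 [ 0  0  0  0  3 18 21 15  1  0]
 [ 0  0  0  0  4 16 21 18  3  0]
 [ 0  0  0  0  1  7  4  1  1  0]
 [ 0  0  0  0  0  0  0  0  0  0]]
tee scene [459.3  86. ] [52.3 73.6] 41.4 [[415.3999938964844, 96.4000015258789], [464.0, 41.099998474121094], [503.20001220703125, 75.69999694824219], [454.6000061035156, 130.89999389648438]]
tee side [455.9  84.3] [51.5 73.5] 42.4 [[412.1000061035156, 94.0], [461.79998779296875, 39.799999237060
[... 385 characters left out ...]
0  0  1  8 14 17  5  0  0  0]
 [ 0  0  0  9 18 16 11  0  0  0]
 [ 0  0  0  3  1  2  1  0  0  0]
 [ 0  0  0  0  0  0  0  0  0  0]]
cap scene ((447.2637634277344, -55.94200134277344), 17.915952682495117) 35.8
cap side ((444.9872131347656, -55.44468688964844), 17.42286491394043) 34.8
coupling scene ((500.6903991699219, 323.66845703125), 19.127187728881836) 54.6
coupling side ((501.73779296875, 324.1152038574219), 17.793319702148438) 52.7
scene tray ((653.458984375, -4.5132598876953125), (446.9702453613281, 160.31500244140625), 88.54508972167969) 31.509535984754393
side tray ((652.1359252929688, -4.9729766845703125), (451.13983154296875, 160.89561462402344), 88.39325714111328) 30.985567398967987
```

View pics/crop0.png

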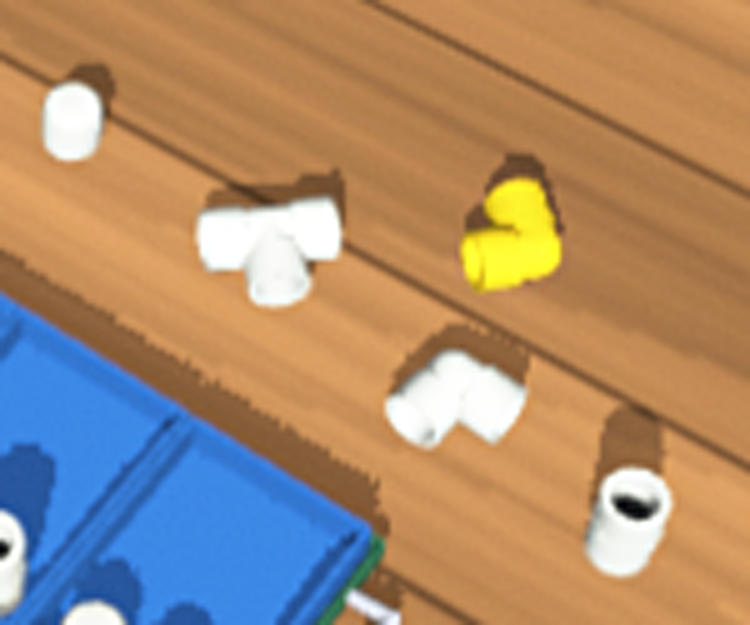

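The crop confirms the four white targets: cap (72,120), tee (270,245), elbow (455,400) and coupling (630,520). The yellow elbow (515,240) is the decoy. Heights (35, 54) and footprints (52x54, 52x73) fit the description.

The elbow's origin is at about (473.6, 208.2), with its own x axis at -7°. I'll grip its +x socket 28 mm out from there.

```bash
cat > go.py <<'E'
import sys
from h import *
# python3 go.py x y z yaw  -> tool shift and turn ; optional
x,y,z,yaw=map(float,sys.argv[1:5])
s=arm.sense(); Rc=q2R(s["ee_rot"]); c=np.radians(yaw)
Rt=np.array([[np.cos(c),np.sin(c),0],[np.sin(c),-np.cos(c),0],[0,0,-1]])
p=np.array(s["position"])
print("at",p.round(1),"t",(Rc.T@(np.array([x,y,z])-p)).round(1),"rot",R.from_matrix(Rc.T@Rt).as_rotvec(degrees=True).round(1),"w",round(s["grip_width"],1),"g",round(s["grasp_force"],1),"F",np.round(s["wrist_force"],1),"clk",round(s["clock"],2))
E
python3 go.py 480 -300 200 0; python3 go.py 501.4 204.8 150 -7
```

```text
at [ 215.  -559.6  236. ] t [ 340.4 -147.3   36.3] rot [-0.1  0.  21. ] w 87.9 g 0.0 F [-0.5  0.6  0.5] clk 0.15
at [ 215.  -559.6  236. ] t [ 541.4 -610.7   86.9] rot [-0.1  0.  28. ] w 87.9 g 0.0 F [-0.5  0.6  0.5] clk 0.15
```

```bash
A='{"translation":[340,-147,36],"delta_rot":[0,0,21],"hand":1}'; python3 -m handwheel '[{"translation":[340,-147,36],"delta_rot":[0,0,21],"hand":1},{"translation":[340,-147,36],"delta_rot":[0,0,21],"hand":1},{"translation":[340,-147,36],"delta_rot":[0,0,21],"hand":1},{"translation":[340,-147,36],"delta_rot":[0,0,21],"hand":1},{"translation":[340,-147,36],"delta_rot":[0,0,21],"hand":1},{"translation":[340,-147,36],"delta_rot":[0,0,21],"hand":1},{"translation":[340,-147,36],"delta_rot":[0,0,21],"hand":1},{"translation":[541,-611,87],"delta_rot":[0,0,28],"hand":1},{"translation":[541,-611,87],"delta_rot":[0,0,28],"hand":1},{"translation":[541,-611,87],"delta_rot":[0,0,28],"hand":1},{"translation":[541,-611,87],"delta_rot":[0,0,28],"hand":1},{"translation":[541,-611,87],"delta_rot":[0,0,28],"hand":1}]' 30; python3 go.py 501.4 204.8 150 -7
```

```text
clock: 1.35
position: [480.1, -68.7, 177.5]
ee_rot: [-0.0, 0.998, -0.061, 0.0]
wrist_force: [1.2, 0.1, -0.1]
grip_width: 87.8
grasp_force: 0.0
at [480.1 -68.7 177.5] t [ -12.2 -274.    27.6] rot [-0. -0. -0.] w 87.8 g 0.0 F [ 1.2  0.1 -0.1] clk 1.35
```

```bash
python3 -m handwheel '[{"translation":[-12,-274,28],"delta_rot":[0,0,0],"hand":1},{"translation":[-12,-274,28],"delta_rot":[0,0,0],"hand":1},{"translation":[-12,-274,28],"delta_rot":[0,0,0],"hand":1},{"translation":[-12,-274,28],"delta_rot":[0,0,0],"hand":1},{"translation":[-12,-274,28],"delta_rot":[0,0,0],"hand":1},{"translation":[-12,-274,28],"delta_rot":[0,0,0],"hand":1},{"translation":[-12,-274,28],"delta_rot":[0,0,0],"hand":1},{"translation":[-12,-274,28],"delta_rot":[0,0,0],"hand":1}]'
cat > look.py <<'E'
import sys
from cloud import *
d=grab("wrist"); save(d,sys.argv[1],None,1.25)
P,ok=cloud(d); M=masks(d); m=(M["white"]&ok&(P[...,2]>9)&(P[...,2]<65)).astype(np.uint8)
c,l,s,ce=cv2.connectedComponentsWithStats(m)
for i in range(1,c):
    if s[i,4]<300: continue
    q=P[l==i]; b=cv2.minAreaRect(q[:,:2].astype(np.float32))
    print("px",ce[i].round().tolist(),s[i,4],"box",np.round(b[0],1),np.round(b[1],1),round(b[2],1),"z98",np.percentile(q[:,2],98).round(1),"x,y med",np.median(q[:,:2],axis=0).round(1))
E
python3 look.py pics/w1.png; python3 go.py 501.4 204.8 17 -7
```

```text
clock: 2.15
position: [501.3, 202.8, 149.5]
ee_rot: [0.0, 0.998, -0.06, -0.0]
wrist_force: [0.3, 0.9, 0.5]
grip_width: 87.8
grasp_force: 0.0
px [185.0, 47.0] 845 box [638.6 239.3] [28.7 63.1] 88.7 z98 19.0 x,y med [629.6 248.4]
px [245.0, 207.0] 2250 box [484.2 213.6] [52.3 51.4] 84.4 z98 34.3 x,y med [485.3 211.7]
px [127.0, 205.0] 1253 box [502.3 321.3] [34.6 33.8] 8.4 z98 50.8 x,y med [506.4 317.6]
px [383.0, 216.0] 2876 box [458.7  82.5] [50.7 70.7] 42.6 z98 34.3 x,y med [462.8  84.3]
px [502.0, 209.0] 595 box [448.8 -49.9] [16.2 33.6] 71.5 z98 31.4 x,y med [449.8 -45.6]
at [501.4 202.1 149.6] t [ -0.2  -2.8 132.6] rot [0. 0. 0.] w 88.1 g 0.0 F [-0.2 -0.9 -0.1] clk 2.2
```

View pics/w1.png

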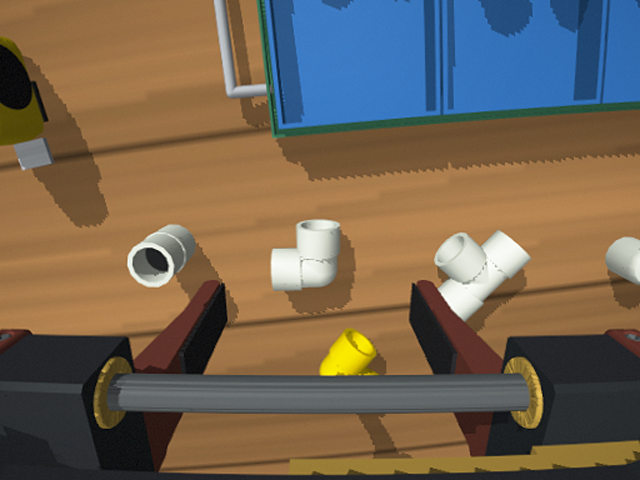

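The wrist view shows the elbow at (305,255). Its +x socket at (318,240) lies midway between the fingertips, at (215,290) and (425,290). The measured height of 34.3 mm fits. I'll go straight down and grip.

```bash
python3 -m handwheel '[{"translation":[0,0,50],"delta_rot":[0,0,0],"hand":1},{"translation":[0,0,95],"delta_rot":[0,0,0],"hand":1},{"translation":[0,0,120],"delta_rot":[0,0,0],"hand":1},{"translation":[0,0,132],"delta_rot":[0,0,0],"hand":1},{"translation":[0,0,132],"delta_rot":[0,0,0],"hand":1},{"translation":[0,0,132],"delta_rot":[0,0,0],"hand":0.2},{"translation":[0,0,132],"delta_rot":[0,0,0],"hand":0.2},{"translation":[0,0,132],"delta_rot":[0,0,0],"hand":0.2},{"translation":[0,0,132],"delta_rot":[0,0,0],"hand":0.2},{"translation":[0,0,132],"delta_rot":[0,0,0],"hand":0.2},{"translation":[0,0,132],"delta_rot":[0,0,0],"hand":0.2},{"translation":[0,0,132],"delta_rot":[0,0,0],"hand":0.2}]' 25; python3 go.py 501.4 204.8 150 -7
```

```text
clock: 3.4
position: [501.8, 202.9, 17.9]
ee_rot: [-0.0, 0.998, -0.061, 0.0]
wrist_force: [0.2, 0.3, -0.1]
grip_width: 34.8
grasp_force: 0.0
at [501.8 202.9  17.9] t [  -0.6   -1.9 -132.1] rot [-0. -0.  0.] w 34.8 g 0.0 F [ 0.2  0.3 -0.1] clk 3.4
```

```bash
python3 -m handwheel '[{"translation":[0,0,0],"delta_rot":[0,0,0],"hand":0.2},{"translation":[0,0,0],"delta_rot":[0,0,0],"hand":0.2},{"translation":[0,0,0],"delta_rot":[0,0,0],"hand":0.2},{"translation":[0,0,-25],"delta_rot":[0,0,0],"hand":0.2},{"translation":[0,0,-60],"delta_rot":[0,0,0],"hand":0.2},{"translation":[0,0,-102],"delta_rot":[0,0,0],"hand":0.2},{"translation":[0,0,-102],"delta_rot":[0,0,0],"hand":0.2}]'; python3 go.py 639.7 -67.5 120 -3
```

```text
clock: 4.1
position: [505.5, 203.8, 124.6]
ee_rot: [-0.001, 0.998, -0.061, 0.004]
wrist_force: [0.8, 0.6, -0.2]
grip_width: 33.6
grasp_force: 25.0
at [505.5 203.8 124.6] t [166.1 253.1   5.2] rot [-0.2 -0.5 -4. ] w 33.6 g 25.0 F [ 0.8  0.6 -0.2] clk 4.1
```

```bash
python3 -m handwheel '[{"translation":[170,252,-10],"delta_rot":[0,0,-4],"hand":0.2},{"translation":[170,252,-10],"delta_rot":[0,0,-4],"hand":0.2},{"translation":[170,252,-10],"delta_rot":[0,0,-4],"hand":0.2},{"translation":[170,252,-10],"delta_rot":[0,0,-4],"hand":0.2},{"translation":[170,252,-10],"delta_rot":[0,0,-4],"hand":0.2},{"translation":[170,252,-10],"delta_rot":[0,0,-4],"hand":0.2},{"translation":[170,252,-10],"delta_rot":[0,0,-4],"hand":0.2},{"translation":[170,252,-10],"delta_rot":[0,0,-4],"hand":0.2},{"translation":[170,252,-10],"delta_rot":[0,0,-4],"hand":0.2},{"translation":[170,252,-10],"delta_rot":[0,0,-4],"hand":0.2},{"translation":[170,252,-10],"delta_rot":[0,0,-4],"hand":0.2}]'; python3 look.py pics/w2.png;  python3 go.py 639.7 -67.5 26 -3
```

```text
clock: 5.2
position: [639.1, -66.4, 129.6]
ee_rot: [-0.0, 1.0, -0.025, -0.0]
wrist_force: [-0.3, 0.6, -0.5]
grip_width: 33.3
grasp_force: 25.0
px [382.0, 125.0] 4977 box [ 690.2 -182.8] [89.6 52.5] 86.1 z98 41.3 x,y med [ 697.3 -169.8]
px [78.0, 123.0] 5555 box [707.5  75.7] [137.9  40.5] 88.6 z98 57.8 x,y med [710.7  62.7]
px [246.0, 130.0] 3431 box [695.  -63.9] [52.5 52.4] 89.0 z98 41.4 x,y med [698.5 -62.3]
px [461.0, 171.0] 1384 box [ 646.4 -249.1] [ 35.5 107.7] 83.6 z98 18.7 x,y med [ 651.1 -257.9]
px [256.0, 356.0] 646 box [454.2 -59.7] [33.3 18.6] 87.4 z98 32.1 x,y med [457.8 -59.9]
at [639.3 -66.6 129.8] t [  0.5   0.9 103.8] rot [-0.   0.   0.1] w 33.7 g 25.0 F [ 0.1 -0.1 -0.6] clk 5.25
```

View pics/w2.png

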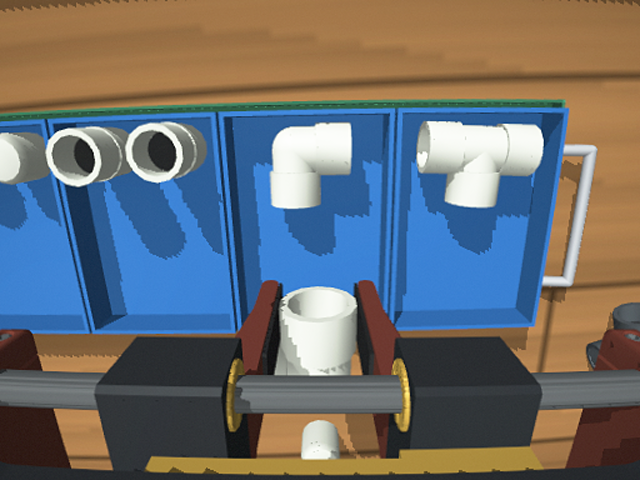

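The wrist view shows the held elbow at (318,320), over the free floor of the elbow tub (floor columns 235-390). The stock elbow is clear of it at (310,165). I'll check the tub walls in the wrist frame.

```bash
cat > rim.py <<'E'
from cloud import *
d=grab("wrist"); P,ok=cloud(d); M=masks(d)["blue"]&ok
r=P[M&(abs(P[...,2]-31.5)<2.5)&(P[...,0]>590)&(P[...,0]<660)]
h,e=np.histogram(r[:,1]+0.025*(r[:,0]-653),bins=np.arange(-250,260,2)); print("y walls",[(int(a),int(n)) for a,n in zip(e,h) if n>25])
r=P[M&(abs(P[...,2]-31.5)<2.5)]
h,e=np.histogram(r[:,0]-0.025*(r[:,1]+5),bins=np.arange(550,760,2)); print("x walls",[(int(a),int(n)) for a,n in zip(e,h) if n>60])
f=P[M&(P[...,2]<15)&(P[...,0]<660)&(P[...,0]>560)]; print("floor z",np.median(f[:,2]))
E
python3 rim.py
```

```text
y walls [(-230, 35), (-228, 189), (-226, 137), (-122, 109), (-120, 196), (-116, 185), (-114, 56), (-10, 191), (-8, 111), (-6, 126), (-4, 168), (100, 32), (102, 218), (104, 115), (106, 175), (108, 154), (110, 33)]
x walls [(574, 171), (576, 594), (578, 368), (596, 66), (600, 66), (604, 70), (606, 66), (610, 62), (612, 67), (616, 65), (618, 67), (620, 68), (622, 63), (624, 65), (626, 64), (628, 65), (630, 69), (632, 64), (634, 66), (638, 65), (640, 71), (642, 67), (644, 66), (646, 68), (648, 65), (650, 83), (652, 71), (654, 63), (656, 70), (658, 75), (660, 75), (662, 74), (664, 76), (666, 73), (668, 90), (670, 77), (672, 72), (674, 79), (676, 85), (678, 75), (680, 80), (682, 80), (684, 82), (686, 84), (688, 82), (690, 71), (692, 68), (694, 67), (696, 61), (710, 62), (712, 61), (714, 69), (716, 62), (718, 68), (720, 87), (722, 81), (724, 100), (726, 190), (728, 1103), (730, 599)]
floor z 6.894503045140624
```

```bash
python3 -m handwheel '[{"translation":[0,0,45],"delta_rot":[0,0,0],"hand":0.2},{"translation":[0,0,80],"delta_rot":[0,0,0],"hand":0.2},{"translation":[0,0,98],"delta_rot":[0,0,0],"hand":0.2},{"translation":[0,0,104],"delta_rot":[0,0,0],"hand":0.2},{"translation":[0,0,104.5],"delta_rot":[0,0,0],"hand":0.2},{"translation":[0,0,104.5],"delta_rot":[0,0,0],"hand":0.2},{"translation":[0,0,104.5],"delta_rot":[0,0,0],"hand":0.2}]'; python3 go.py 639.7 -67.5 26 -3
```

```text
clock: 6.0
position: [640.6, -67.9, 26.2]
ee_rot: [0.0, 1.0, -0.026, 0.001]
wrist_force: [0.8, -0.0, -0.2]
grip_width: 33.5
grasp_force: 25.0
at [640.6 -67.9  26.2] t [-0.9 -0.4  0.2] rot [ 0.  -0.1  0. ] w 33.5 g 25.0 F [ 0.8 -0.  -0.2] clk 6.0
```

```bash
python3 -m handwheel '[{"translation":[0,0,1],"delta_rot":[0,0,0],"hand":0.2},{"translation":[0,0,1],"delta_rot":[0,0,0],"hand":0.2},{"translation":[0,0,1],"delta_rot":[0,0,0],"hand":0.55},{"translation":[0,0,1],"delta_rot":[0,0,0],"hand":0.55},{"translation":[0,0,1],"delta_rot":[0,0,0],"hand":0.55},{"translation":[0,0,1],"delta_rot":[0,0,0],"hand":0.55},{"translation":[0,0,-20],"delta_rot":[0,0,0],"hand":0.55},{"translation":[0,0,-55],"delta_rot":[0,0,0],"hand":0.55},{"translation":[0,0,-105],"delta_rot":[0,0,0],"hand":0.55},{"translation":[0,0,-105],"delta_rot":[0,0,0],"hand":1},{"translation":[0,0,-105],"delta_rot":[0,0,0],"hand":1}]'; python3 look.py pics/w3.png; python3 go.py 471 100 130 42
```

```text
clock: 7.1
position: [640.9, -68.2, 131.8]
ee_rot: [0.0, 1.0, -0.026, 0.002]
wrist_force: [-0.5, 0.7, -0.7]
grip_width: 60.3
grasp_force: 0.0
px [78.0, 126.0] 5490 box [707.   75.9] [138.4  40.7] 89.2 z98 57.7 x,y med [710.7  62.8]
px [244.0, 132.0] 3334 box [695.1 -64. ] [52.3 52. ] 88.8 z98 41.3 x,y med [698.4 -62.3]
px [378.0, 128.0] 4837 box [ 690.  -182.4] [89.5 52.2] 85.8 z98 41.3 x,y med [ 697.  -169.8]
px [457.0, 172.0] 1335 box [ 646.3 -245.9] [ 35.7 107.7] 88.5 z98 18.8 x,y med [ 651.7 -257.8]
px [247.0, 218.0] 2752 box [620.6 -61. ] [52.4 53.1] 2.4 z98 42.8 x,y med [623.4 -63. ]
px [255.0, 356.0] 630 box [454.5 -60.5] [33.3 18.5] 83.0 z98 32.0 x,y med [458.  -60.2]
at [639.6 -67.9 130.2] t [-177.1 -158.9    0.2] rot [ -0.  -0. -45.] w 65.0 g 0.0 F [ 0.7 -1.  -0.6] clk 7.15
```

View pics/w3.png

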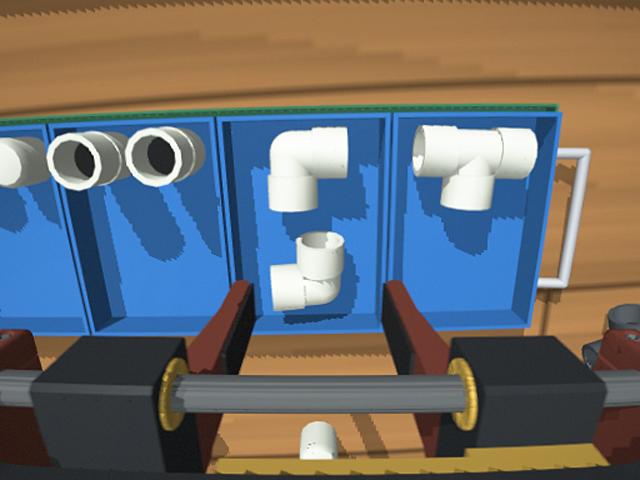

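The elbow now lies in its tub at (308,275), apart from the stock. On to the tee: grasp point at about (472, 95), yaw 42.6°.

```bash
python3 -m handwheel '[{"translation":[-176,-154,0],"delta_rot":[0,0,-45.6],"hand":1},{"translation":[-176,-154,0],"delta_rot":[0,0,-45.6],"hand":1},{"translation":[-176,-154,0],"delta_rot":[0,0,-45.6],"hand":1},{"translation":[-176,-154,0],"delta_rot":[0,0,-45.6],"hand":1},{"translation":[-176,-154,0],"delta_rot":[0,0,-45.6],"hand":1},{"translation":[-176,-154,0],"delta_rot":[0,0,-45.6],"hand":1},{"translation":[-176,-154,0],"delta_rot":[0,0,-45.6],"hand":1},{"translation":[-176,-154,0],"delta_rot":[0,0,-45.6],"hand":1},{"translation":[-176,-154,0],"delta_rot":[0,0,-45.6],"hand":1},{"translation":[-176,-154,0],"delta_rot":[0,0,-45.6],"hand":1}]'; python3 look.py pics/w4.png; python3 go.py 472.3 95 17.5 42.6
```

```text
clock: 8.15
position: [472.6, 94.5, 129.9]
ee_rot: [-0.0, 0.932, 0.363, -0.0]
wrist_force: [0.1, -0.2, -0.4]
grip_width: 88.0
grasp_force: 0.0
px [468.0, 7.0] 606 box [697.4  70.9] [10.2 30. ] 14.3 z98 52.4 x,y med [694.   76.9]
px [498.0, 45.0] 960 box [701.2  34.7] [31.3 11.8] 40.8 z98 39.5 x,y med [696.8  35.8]
px [482.0, 191.0] 2622 box [611.4 -53.8] [51.1 54.7] 52.7 z98 42.7 x,y med [613.1 -50.3]
px [252.0, 217.0] 3443 box [458.7  83.5] [49.8 72.4] 43.9 z98 34.3 x,y med [460.2  85.3]
at [472.5  94.5 130. ] t [  0.2  -0.5 112.5] rot [-0.   0.  -0.1] w 88.0 g 0.0 F [-0.8  0.3  0.2] clk 8.2
```

```bash
python3 -m handwheel '[{"translation":[1,-1,50],"delta_rot":[0,0,0],"hand":1},{"translation":[1,-1,90],"delta_rot":[0,0,0],"hand":1},{"translation":[1,-1,107],"delta_rot":[0,0,0],"hand":1},{"translation":[1,-1,112],"delta_rot":[0,0,0],"hand":1},{"translation":[1,-1,112],"delta_rot":[0,0,0],"hand":0.2},{"translation":[1,-1,112],"delta_rot":[0,0,0],"hand":0.2},{"translation":[1,-1,112],"delta_rot":[0,0,0],"hand":0.2},{"translation":[1,-1,112],"delta_rot":[0,0,0],"hand":0.2},{"translation":[1,-1,112],"delta_rot":[0,0,0],"hand":0.2},{"translation":[1,-1,112],"delta_rot":[0,0,0],"hand":0.2},{"translation":[1,-1,112],"delta_rot":[0,0,0],"hand":0.2},{"translation":[1,-1,112],"delta_rot":[0,0,0],"hand":0.2}]'; python3 -m handwheel '[{"translation":[0,0,0],"delta_rot":[0,0,0],"hand":0.2},{"translation":[0,0,0],"delta_rot":[0,0,0],"hand":0.2},{"translation":[0,0,0],"delta_rot":[0,0,0],"hand":0.2}]'; python3 go.py 637.5 -173.7 129 -1.5
```

```text
clock: 9.4
position: [472.3, 96.4, 18.4]
ee_rot: [-0.0, 0.932, 0.363, 0.0]
wrist_force: [-0.3, -0.0, 2.4]
grip_width: 33.5
grasp_force: 25.0
clock: 9.7
position: [472.3, 96.4, 18.4]
ee_rot: [-0.0, 0.932, 0.363, 0.0]
wrist_force: [0.1, 1.2, 3.6]
grip_width: 33.5
grasp_force: 25.0
at [472.3  96.4  18.4] t [ -61.3  310.7 -110.6] rot [-0.  -0.  44.1] w 33.5 g 25.0 F [0.1 1.2 3.6] clk 9.7
```

```bash
python3 -m handwheel '[{"translation":[0,0,-25],"delta_rot":[0,0,0],"hand":0.2},{"translation":[0,0,-60],"delta_rot":[0,0,0],"hand":0.2},{"translation":[0,0,-110],"delta_rot":[0,0,0],"hand":0.2},{"translation":[-61,311,-111],"delta_rot":[0,0,44],"hand":0.2},{"translation":[-61,311,-111],"delta_rot":[0,0,44],"hand":0.2},{"translation":[-61,311,-111],"delta_rot":[0,0,44],"hand":0.2},{"translation":[-61,311,-111],"delta_rot":[0,0,44],"hand":0.2},{"translation":[-61,311,-111],"delta_rot":[0,0,44],"hand":0.2},{"translation":[-61,311,-111],"delta_rot":[0,0,44],"hand":0.2},{"translation":[-61,311,-111],"delta_rot":[0,0,44],"hand":0.2},{"translation":[-61,311,-111],"delta_rot":[0,0,44],"hand":0.2},{"translation":[-61,311,-111],"delta_rot":[0,0,44],"hand":0.2}]'; python3 -m handwheel '[{"translation":[0,0,0],"delta_rot":[0,0,0],"hand":0.2},{"translation":[0,0,0],"delta_rot":[0,0,0],"hand":0.2},{"translation":[0,0,0],"delta_rot":[0,0,0],"hand":0.2}]';python3 look.py pics/w5.png; python3 go.py 637.5 -173.7 25.8 -1.5
```

```text
clock: 10.9
position: [636.6, -172.8, 128.4]
ee_rot: [-0.001, 1.0, -0.012, -0.001]
wrist_force: [-1.0, 0.8, -0.5]
grip_width: 33.6
grasp_force: 25.0
clock: 11.2
position: [637.4, -172.5, 129.4]
ee_rot: [-0.0, 1.0, -0.011, -0.0]
wrist_force: [0.3, -0.0, -0.1]
grip_width: 33.9
grasp_force: 25.0
px [22.0, 119.0] 1585 box [708.2  20.8] [27.8 33.2] 55.5 z98 57.6 x,y med [710.7  10.7]
px [122.0, 131.0] 3585 box [695.  -65.3] [52.1 52.1] 89.2 z98 41.4 x,y med [698.3 -67.3]
px [254.0, 130.0] 4670 box [ 690.3 -174.3] [71.8 52.4] 86.0 z98 41.3 x,y med [ 696.8 -174.2]
px [346.0, 176.0] 1410 box [ 646.  -250.4] [ 28.2 107.1] 88.3 z98 18.8 x,y med [ 652.2 -258.2]
px [130.0, 217.0] 3027 box [620.3 -60.7] [52.9 54.2] 1.9 z98 42.8 x,y med [622.2 -65.2]
px [252.0, 351.0] 521 box [ 465.  -169.1] [18.4 29.2] 21.7 z98 33.9 x,y med [ 466.8 -167.2]
at [ 637.6 -172.8  129.5] t [-1.000e-01  9.000e-01  1.037e+02] rot [-0.   0.   0.2] w 32.9 g 25.0 F [-0.1  0.6 -0.1] clk 11.25
```

View pics/w5.png

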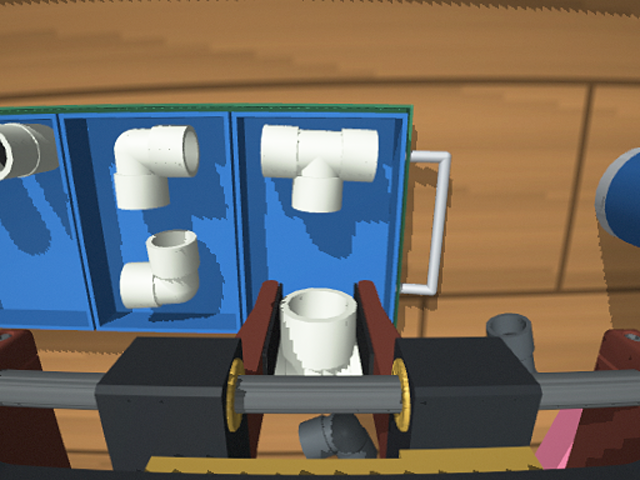

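```bash
python3 -m handwheel '[{"translation":[0,0,45],"delta_rot":[0,0,0],"hand":0.2},{"translation":[0,0,80],"delta_rot":[0,0,0],"hand":0.2},{"translation":[0,0,98],"delta_rot":[0,0,0],"hand":0.2},{"translation":[0,0,104],"delta_rot":[0,0,0],"hand":0.2},{"translation":[0,0,104],"delta_rot":[0,0,0],"hand":0.2},{"translation":[0,0,104],"delta_rot":[0,0,0],"hand":0.2},{"translation":[0,0,104],"delta_rot":[0,0,0],"hand":0.2}]'; python3 go.py 637.5 -173.7 25.8 -1.5
python3 - <<'E'
from cloud import *
d=grab("wrist"); P,ok=cloud(d); m=masks(d)["white"]&ok
# placed elbow ridges: x-socket along x at y~-65, y-socket along y at x~611
for c in((645,),(635,),(625,),(612,)):
    q=P[m&(abs(P[...,0]-c[0])<4)&(P[...,1]<-40)&(P[...,1]>-95)]; print("x",c,len(q),np.percentile(q[:,2],97).round(1) if len(q)>5 else "")
for c in(-70,-60,-50,-40):
    q=P[m&(abs(P[...,1]-c)<4)&(P[...,0]<640)&(P[...,0]>585)]; print("y",c,len(q),np.percentile(q[:,2],97).round(1) if len(q)>5 else "")
E
```

```text
clock: 11.95
position: [638.4, -173.7, 25.8]
ee_rot: [0.0, 1.0, -0.012, 0.001]
wrist_force: [-0.4, -1.1, -0.4]
grip_width: 33.3
grasp_force: 25.0
at [ 638.4 -173.7   25.8] t [-0.9 -0.   0. ] rot [ 0.  -0.1  0.1] w 33.3 g 25.0 F [-0.4 -1.1 -0.4] clk 11.95
x (645,) 1120 42.7
x (635,) 1208 42.4
x (625,) 877 41.2
x (612,) 0 
y -70 518 42.9
y -60 468 40.7
y -50 179 36.8
y -40 38 27.0
```

```bash
python3 -m handwheel '[{"translation":[0,0,0.5],"delta_rot":[0,0,0],"hand":0.2},{"translation":[0,0,0.5],"delta_rot":[0,0,0],"hand":0.2},{"translation":[0,0,0.5],"delta_rot":[0,0,0],"hand":0.55},{"translation":[0,0,0.5],"delta_rot":[0,0,0],"hand":0.55},{"translation":[0,0,0.5],"delta_rot":[0,0,0],"hand":0.55},{"translation":[0,0,0.5],"delta_rot":[0,0,0],"hand":0.55},{"translation":[0,0,-20],"delta_rot":[0,0,0],"hand":0.55},{"translation":[0,0,-55],"delta_rot":[0,0,0],"hand":0.55},{"translation":[0,0,-105],"delta_rot":[0,0,0],"hand":0.55},{"translation":[0,0,-125],"delta_rot":[0,0,0],"hand":1},{"translation":[0,0,-125],"delta_rot":[0,0,0],"hand":1},{"translation":[0,0,-125],"delta_rot":[0,0,0],"hand":1}]'; python3 look.py pics/w6.png; python3 go.py 446 -58 140 -1.5
cat > ridge.py <<'E'
from cloud import *
d=grab("wrist"); P,ok=cloud(d); m=masks(d)["white"]&ok&(P[...,2]>20)&(P[...,2]<60)
def prof(name,x0,x1,y0,y1,ax):
    q=P[m&(P[...,0]>x0)&(P[...,0]<x1)&(P[...,1]>y0)&(P[...,1]<y1)]; out=[]
    for c in range(int(q[:,ax].min()),int(q[:,ax].max()),6):
        s=q[(q[:,ax]>=c)&(q[:,ax]<c+6)]
        if len(s)>15: out.append((c,float(np.percentile(s[:,2],96).round(1))))
    print(name,"xy"[ax],out)
prof("elbow",590,655,-90,-20,0); prof("elbow",590,628,-90,-20,1)
prof("stock e",660,740,-110,-20,0); prof("stock e",660,740,-110,-20,1)
prof("tee",590,655,-215,-130,0); prof("tee",590,628,-215,-130,1); prof("stock t",655,740,-220,-125,1)
E
python3 ridge.py
```

```text
clock: 13.2
position: [637.7, -173.7, 150.1]
ee_rot: [-0.0, 1.0, -0.012, 0.0]
wrist_force: [-1.2, 1.1, -0.9]
grip_width: 68.8
grasp_force: 0.0
px [30.0, 119.0] 1846 box [709.5  23. ] [34.2 32.7] 18.4 z98 57.7 x,y med [708.8  12.6]
px [130.0, 129.0] 3047 box [694.6 -65.3] [51.3 52.3] 88.1 z98 41.4 x,y med [698.1 -66.9]
px [253.0, 128.0] 3975 box [ 690.3 -174.3] [71.9 52.3] 86.0 z98 41.3 x,y med [ 696.7 -174.2]
px [339.0, 170.0] 1193 box [ 645.7 -250.1] [ 28.4 107.4] 88.2 z98 18.8 x,y med [ 653.3 -258.3]
px [137.0, 210.0] 2603 box [620.7 -60.4] [52.3 53.3] 87.9 z98 42.9 x,y med [621.9 -65.2]
px [254.0, 211.0] 3299 box [ 619.2 -174.2] [71.9 50.1] 88.5 z98 41.3 x,y med [ 618.3 -174.2]
px [168.0, 348.0] 332 box [443.2 -68.9] [13.5 30.9] 68.5 z98 32.1 x,y med [449.4 -70.9]
px [254.0, 339.0] 468 box [ 466.3 -171.9] [17.4 35. ] 21.9 z98 34.3 x,y med [ 466.2 -169.1]
at [ 636.9 -173.4  149. ] t [-193.6 -110.8    9.5] rot [-0.   0.1  0.1] w 72.8 g 0.0 F [0.1 0.5 0. ] clk 13.25
elbow x [(593, 38.2), (599, 41.8), (605, 43.2), (611, 42.6), (617, 40.7), (623, 41.2), (629, 42.3), (635, 43.0), (641, 
[... 166 characters left out ...]
4), (680, 41.2), (686, 40.8), (692, 39.6), (698, 41.3), (704, 41.4), (710, 39.7), (716, 35.7)]
stock e y [(-91, 41.2), (-85, 41.3), (-79, 41.4), (-73, 40.6), (-67, 39.5), (-61, 41.1), (-55, 41.5), (-49, 40.0), (-43, 36.7)]
tee x [(593, 37.8), (599, 40.6), (605, 41.5), (611, 40.6), (617, 39.0), (623, 40.7), (629, 41.4), (635, 41.1), (641, 40.7)]
tee y [(-209, 41.2), (-203, 41.0), (-197, 41.0), (-191, 40.6), (-185, 39.7), (-179, 41.0), (-173, 40.7), (-167, 39.2), (-161, 40.8), (-155, 41.0), (-149, 41.0), (-143, 41.1)]
stock t y [(-211, 41.1), (-205, 41.2), (-199, 41.3), (-193, 40.8), (-187, 39.0), (-181, 41.0), (-175, 41.2), (-169, 40.3), (-163, 40.8), (-157, 41.1), (-151, 41.0), (-145, 41.3)]
```

View pics/w6.png

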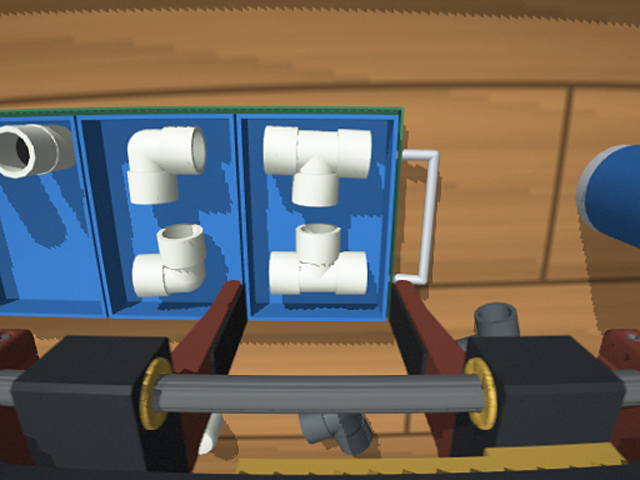

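The tee sits flat in its tub at (318,265). The elbow is rocked back: both socket tips read about 2 mm high. I'll press both tips down lightly with the part-closed fingertips, closing axis across the tips.

```bash
python3 go.py 626.4 -55 80 43
```

```text
at [ 636.6 -173.3  148.4] t [ -12.8 -117.9   68.6] rot [ -0.1   0.1 -44.4] w 76.8 g 0.0 F [ 0.1 -0.  -0.6] clk 13.3
```

```bash
python3 -m handwheel '[{"translation":[-13,-118,0],"delta_rot":[0,0,-44.4],"hand":0.33},{"translation":[-13,-118,0],"delta_rot":[0,0,-44.4],"hand":0.33},{"translation":[-13,-118,0],"delta_rot":[0,0,-44.4],"hand":0.33},{"translation":[-13,-118,0],"delta_rot":[0,0,-44.4],"hand":0.33},{"translation":[-13,-118,0],"delta_rot":[0,0,-44.4],"hand":0.33},{"translation":[-13,-118,0],"delta_rot":[0,0,-44.4],"hand":0.33},{"translation":[-13,-118,40],"delta_rot":[0,0,-44.4],"hand":0.33},{"translation":[-13,-118,68],"delta_rot":[0,0,-44.4],"hand":0.33},{"translation":[-13,-118,68],"delta_rot":[0,0,-44.4],"hand":0.33},{"translation":[-13,-118,68],"delta_rot":[0,0,-44.4],"hand":0.33},{"translation":[-13,-118,68],"delta_rot":[0,0,-44.4],"hand":0.33}]'; python3 go.py 626.4 -55 55.5 43
```

```text
clock: 14.4
position: [628.7, -55.8, 83.4]
ee_rot: [0.0, 0.931, 0.366, 0.001]
wrist_force: [0.3, 0.3, 0.1]
grip_width: 28.8
grasp_force: 0.0
at [628.7 -55.8  83.4] t [-1.2 -2.2 27.9] rot [ 0.1 -0.1 -0.1] w 28.8 g 0.0 F [0.3 0.3 0.1] clk 14.4
```

```bash
python3 -m handwheel '[{"translation":[-1,-2,15],"delta_rot":[0,0,0],"hand":0.33},{"translation":[-1,-2,22],"delta_rot":[0,0,0],"hand":0.33},{"translation":[-1,-2,26],"delta_rot":[0,0,0],"hand":0.33},{"translation":[-1,-2,28],"delta_rot":[0,0,0],"hand":0.33},{"translation":[-1,-2,28],"delta_rot":[0,0,0],"hand":0.33},{"translation":[-1,-2,28],"delta_rot":[0,0,0],"hand":0.33}]'; python3 go.py 626.4 -55 54.5 43
```

```text
clock: 15.0
position: [627.2, -54.4, 56.0]
ee_rot: [0.0, 0.93, 0.366, 0.002]
wrist_force: [0.4, 2.2, 6.5]
grip_width: 28.8
grasp_force: 2.9
at [627.2 -54.4  56. ] t [-1.  -0.1  1.5] rot [ 0.1 -0.1 -0. ] w 28.8 g 2.9 F [0.4 2.2 6.5] clk 15.0
```

```bash
python3 -m handwheel '[{"translation":[0,0,0.7],"delta_rot":[0,0,0],"hand":0.33},{"translation":[0,0,1.4],"delta_rot":[0,0,0],"hand":0.33},{"translation":[0,0,1.4],"delta_rot":[0,0,0],"hand":0.33},{"translation":[0,0,1.4],"delta_rot":[0,0,0],"hand":0.33}]'; python3 go.py 626.4 -55 54.5 43;  python3 -m handwheel '[{"translation":[0,0,-3],"delta_rot":[0,0,0],"hand":0.33},{"translation":[0,0,-12],"delta_rot":[0,0,0],"hand":0.33},{"translation":[0,0,-40],"delta_rot":[0,0,0],"hand":0.33},{"translation":[0,0,-85],"delta_rot":[0,0,0],"hand":0.33},{"translation":[0,0,-95],"delta_rot":[0,0,0],"hand":0.33},{"translation":[0,0,-95],"delta_rot":[0,0,0],"hand":0.33},{"translation":[0,0,-95],"delta_rot":[0,0,0],"hand":0.33}]'; sed -i 's/^prof("stock.*$//; s/^prof("tee.*$//' ridge.py; python3 ridge.py;  python3 go.py 502 323 150 0
```

```text
clock: 15.4
position: [627.8, -54.0, 55.6]
ee_rot: [0.0, 0.93, 0.366, 0.002]
wrist_force: [-0.9, 3.7, 11.9]
grip_width: 28.8
grasp_force: 6.0
at [627.8 -54.   55.6] t [-1.7 -0.2  1.1] rot [ 0.1 -0.2 -0. ] w 28.8 g 6.0 F [-0.9  3.7 11.9] clk 15.4
clock: 16.1
position: [625.0, -54.7, 147.4]
ee_rot: [-0.0, 0.93, 0.367, -0.0]
wrist_force: [0.9, 0.5, 0.2]
grip_width: 29.0
grasp_force: 0.0
elbow x [(593, 37.7), (599, 41.7), (605, 42.9), (611, 42.7), (617, 40.9), (623, 41.2), (629, 42.3), (635, 43.2), (641, 43.4)]
elbow y [(-83, 38.9), (-77, 41.1), (-71, 41.1), (-65, 39.7), (-59, 40.7), (-53, 41.7), (-47, 42.5), (-41, 43.5), (-35, 39.0)]
at [624.5 -54.6 146.5] t [ 168.  -359.7   -3. ] rot [-0.1  0.1 43. ] w 29.1 g 0.0 F [ 0.1  0.3 -0.3] clk 16.15
```

Run:
```python
from h import *
d=grab("wrist"); e=grab("side")
Pw=np.array([[620,-60,25.]])
def proj(d,P):
    c=(P-d["t"])@d["R"]; u=cv2.projectPoints(np.c_[c[:,0],-c[:,1],-c[:,2]],np.zeros(3),np.zeros(3),np.array(d["K"],float),np.array(d["D"],float))[0]; return u.reshape(-1,2)
ims=[]
for k,f,sz in((d,5,40),(e,7,28)):
    u,v=proj(k,Pw)[0].astype(int); print(u,v)
    im=k["image"][max(v-sz,0):v+sz,max(u-sz,0):u+sz,::-1]; ims.append(cv2.resize(im,(395,395),interpolation=cv2.INTER_CUBIC))
cv2.imwrite("pics/c7.png",np.hstack(ims))
```

```text
254 196
231 186
```

View pics/c7.png

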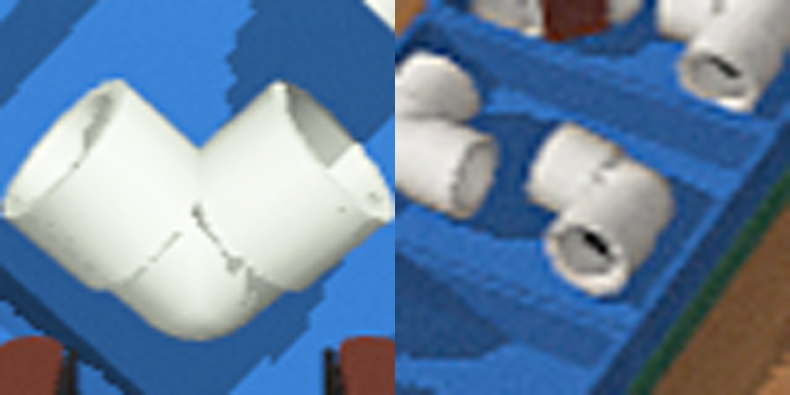

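No debris is visible. The elbow simply rocks onto its rear corner, because its centre of mass sits barely inside the footprint. I'll press the tips again and back off very slowly.

```bash
python3 go.py 627 -54.5 57 43; python3 -m handwheel '[{"translation":[0,0,45],"delta_rot":[0,0,0],"hand":0.33},{"translation":[0,0,75],"delta_rot":[0,0,0],"hand":0.33},{"translation":[0,0,85],"delta_rot":[0,0,0],"hand":0.33},{"translation":[0,0,85],"delta_rot":[0,0,0],"hand":0.33},{"translation":[0,0,85],"delta_rot":[0,0,0],"hand":0.33},{"translation":[0,0,85],"delta_rot":[0,0,0],"hand":0.33}]';  python3 go.py 627 -54.5 56 43
```

```text
at [624.3 -54.5 146.1] t [ 2.2  2.1 89.1] rot [-0.2  0.1  0. ] w 28.6 g 0.0 F [ 0.1 -0.  -0.8] clk 16.25
clock: 16.85
position: [626.9, -55.0, 64.3]
ee_rot: [0.001, 0.93, 0.367, 0.001]
wrist_force: [-1.1, -0.2, 1.0]
grip_width: 28.8
grasp_force: 0.0
at [626.9 -55.   64.3] t [ 0.3 -0.3  8.3] rot [ 0.1 -0.1  0. ] w 28.8 g 0.0 F [-1.1 -0.2  1. ] clk 16.85
```

```bash
python3 -m handwheel '[{"translation":[0,0,4],"delta_rot":[0,0,0],"hand":0.33},{"translation":[0,0,7],"delta_rot":[0,0,0],"hand":0.33},{"translation":[0,0,8],"delta_rot":[0,0,0],"hand":0.33},{"translation":[0,0,9],"delta_rot":[0,0,0],"hand":0.33},{"translation":[0,0,9.5],"delta_rot":[0,0,0],"hand":0.33},{"translation":[0,0,9.5],"delta_rot":[0,0,0],"hand":0.33},{"translation":[0,0,9.5],"delta_rot":[0,0,0],"hand":0.33}]';python3 -m handwheel '[{"translation":[0,0,-0.3],"delta_rot":[0,0,0],"hand":0.33},{"translation":[0,0,-0.6],"delta_rot":[0,0,0],"hand":0.33},{"translation":[0,0,-0.9],"delta_rot":[0,0,0],"hand":0.33},{"translation":[0,0,-1.2],"delta_rot":[0,0,0],"hand":0.33},{"translation":[0,0,-1.5],"delta_rot":[0,0,0],"hand":0.33},{"translation":[0,0,-1.8],"delta_rot":[0,0,0],"hand":0.33},{"translation":[0,0,-2.1],"delta_rot":[0,0,0],"hand":0.33},{"translation":[0,0,-2.5],"delta_rot":[0,0,0],"hand":0.33},{"translation":[0,0,-3.0],"delta_rot":[0,0,0],"hand":0.33},{"translation":[0,0,-4],"delta_rot":[0,0,0],"hand":0.33},{"translation":[0,0,-10],"delta_rot":[0,0,0],"hand":0.33},{"translation":[0,0,-40],"delta_rot":[0,0,0],"hand":0.33}]';python3 -m handwheel '[{"translation":[0,0,-40],"delta_rot":[0,0,0],"hand":0.33},{"translation":[0,0,-55],"delta_rot":[0,0,0],"hand":0.33},{"translation":[0,0,-55],"delta_rot":[0,0,0],"hand":0.33},{"translation":[0,0,-55],"delta_rot":[0,0,0],"hand":0.33}]'; python3 ridge.py;  python3 go.py 502 323 150 0
```

```text
clock: 17.55
position: [627.9, -54.2, 55.6]
ee_rot: [0.001, 0.93, 0.366, 0.002]
wrist_force: [0.4, 4.1, 12.3]
grip_width: 29.1
grasp_force: 5.8
clock: 18.75
position: [621.7, -54.1, 90.2]
ee_rot: [-0.003, 0.93, 0.367, -0.004]
wrist_force: [0.3, -0.0, -0.6]
grip_width: 28.6
grasp_force: 0.0
clock: 19.15
position: [624.7, -54.6, 147.7]
ee_rot: [-0.0, 0.93, 0.367, -0.001]
wrist_force: [-0.3, 0.5, 0.4]
grip_width: 28.8
grasp_force: 0.0
elbow x [(593, 38.0), (599, 41.5), (605, 42.9), (611, 43.1), (617, 40.9), (623, 41.3), (629, 42.2), (635, 43.0), (641, 43.1)]
elbow y [(-84, 38.9), (-78, 40.8), (-72, 41.1), (-66, 40.4), (-60, 41.0), (-54, 41.6), (-48, 42.7), (-42, 43.3), (-36, 43.0)]
at [624.2 -54.5 147. ] t [ 168.1 -359.4   -2.4] rot [-0.1  0.1 43. ] w 29.2 g 0.0 F [ 1.1 -0.4 -0.6] clk 19.2
```

It still rests on its corner. It drooped in the grip and landed corner-first. I'll regrip the +x socket, tilt the tool to level the elbow, and let it down tips-first.

```bash
python3 look.py pics/w8.png | grep 620 ; python3 go.py 641 -70.5 90 -2
```

```text
px [254.0, 197.0] 2642 box [620.5 -58.7] [54.8 53.6] 89.4 z98 43.0 x,y med [620.6 -58.6]
at [624.1 -54.5 146.6] t [ 1.6 23.4 56.5] rot [-0.1  0.2 45. ] w 29.2 g 0.0 F [ 0.2 -0.3 -1.2] clk 19.25
```

```bash
python3 -m handwheel '[{"translation":[2,23,0],"delta_rot":[0,0,45],"hand":0.5},{"translation":[2,23,0],"delta_rot":[0,0,45],"hand":0.5},{"translation":[2,23,0],"delta_rot":[0,0,45],"hand":0.5},{"translation":[2,23,20],"delta_rot":[0,0,45],"hand":0.5},{"translation":[2,23,40],"delta_rot":[0,0,45],"hand":0.5},{"translation":[2,23,56],"delta_rot":[0,0,45],"hand":0.5},{"translation":[2,23,56],"delta_rot":[0,0,45],"hand":0.5},{"translation":[2,23,56],"delta_rot":[0,0,45],"hand":0.5},{"translation":[2,23,56],"delta_rot":[0,0,45],"hand":0.5}]'; python3 go.py 641 -69.5 30 -2
```

```text
clock: 20.15
position: [643.1, -70.2, 92.7]
ee_rot: [-0.0, 1.0, -0.017, 0.0]
wrist_force: [0.6, -0.5, -0.1]
grip_width: 43.7
grasp_force: 0.0
at [643.1 -70.2  92.7] t [-2.1 -0.6 62.7] rot [-0.  -0.   0.1] w 43.7 g 0.0 F [ 0.6 -0.5 -0.1] clk 20.15
```

```bash
python3 -m handwheel '[{"translation":[-2,-1,40],"delta_rot":[0,0,0],"hand":0.5},{"translation":[-2,-1,58],"delta_rot":[0,0,0],"hand":0.5},{"translation":[-2,-1,63],"delta_rot":[0,0,0],"hand":0.5},{"translation":[-2,-1,63],"delta_rot":[0,0,0],"hand":0.5},{"translation":[-2,-1,63],"delta_rot":[0,0,0],"hand":0.5},{"translation":[-2,-1,63],"delta_rot":[0,0,0],"hand":0.3},{"translation":[-2,-1,63],"delta_rot":[0,0,0],"hand":0.3},{"translation":[-2,-1,63],"delta_rot":[0,0,0],"hand":0.3},{"translation":[-2,-1,63],"delta_rot":[0,0,0],"hand":0.3},{"translation":[-2,-1,63],"delta_rot":[0,0,0],"hand":0.3},{"translation":[-2,-1,63],"delta_rot":[0,0,0],"hand":0.3}]' 40; python3 go.py 641 -69.5 30 -2
```

```text
clock: 21.25
position: [642.0, -69.3, 30.2]
ee_rot: [0.0, 1.0, -0.017, 0.001]
wrist_force: [1.8, -0.2, 5.2]
grip_width: 33.4
grasp_force: 40.0
at [642.  -69.3  30.2] t [-1.   0.2  0.2] rot [ 0.  -0.1  0. ] w 33.4 g 40.0 F [ 1.8 -0.2  5.2] clk 21.25
```

```bash
python3 -m handwheel '[{"translation":[0,0,-6],"delta_rot":[0,0,0],"hand":0.3},{"translation":[0,0,-12],"delta_rot":[0,0,0],"hand":0.3},{"translation":[0,0,-12],"delta_rot":[-4,-4,0],"hand":0.3},{"translation":[0,0,-12],"delta_rot":[-9,-9,0],"hand":0.3},{"translation":[0,0,-12],"delta_rot":[-9,-9,0],"hand":0.3},{"translation":[0,0,-12],"delta_rot":[-9,-9,0],"hand":0.3},{"translation":[0,0,-12],"delta_rot":[-9,-9,0],"hand":0.3}]'; python3 go.py 641 -69.5 30 -2; sed 's/E$//' ridge.py >/dev/null
python3 - <<'E'
from h import *
d=grab("side"); e=grab("scene")
ims=[cv2.resize(k["image"][v-30:v+30,u-35:u+35,::-1],(400,343),interpolation=cv2.INTER_CUBIC) for k,u,v in((d,231,186),(e,225,215))]
cv2.imwrite("pics/c9.png",np.hstack(ims))
E
```

```text
clock: 21.95
position: [639.7, -69.3, 41.1]
ee_rot: [0.076, 0.994, -0.017, -0.08]
wrist_force: [0.2, 0.0, -0.8]
grip_width: 32.9
grasp_force: 40.0
at [639.7 -69.3  41.1] t [ 3.  -1.5 10.7] rot [8.9 9.  0. ] w 32.9 g 40.0 F [ 0.2  0.  -0.8] clk 21.95
```

View pics/c9.png

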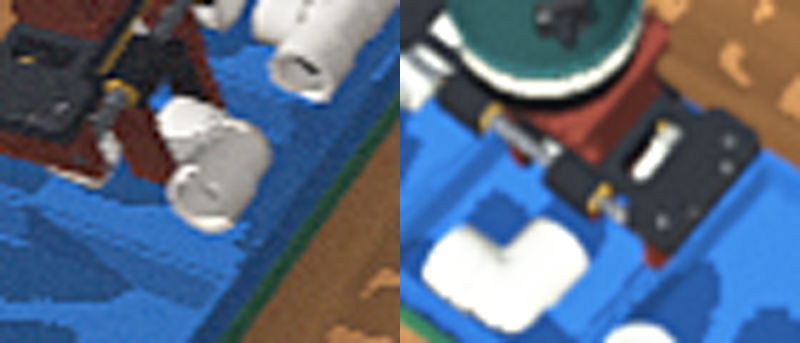

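```bash
python3 -m handwheel '[{"translation":[0.8,-0.8,5],"delta_rot":[0,0,0],"hand":0.3},{"translation":[1.2,-1.2,7.5],"delta_rot":[0,0,0],"hand":0.3},{"translation":[1.4,-1.4,8.8],"delta_rot":[0,0,0],"hand":0.3},{"translation":[1.4,-1.4,8.8],"delta_rot":[0,0,0],"hand":0.3},{"translation":[1.4,-1.4,8.8],"delta_rot":[0,0,0],"hand":0.3}]'; python3 go.py 641 -69.5 30 -2
```

```text
clock: 22.55
position: [640.8, -69.1, 32.3]
ee_rot: [0.077, 0.994, -0.017, -0.08]
wrist_force: [-0.3, -0.5, 0.2]
grip_width: 33.3
grasp_force: 40.0
at [640.8 -69.1  32.3] t [0.6 0.  2.2] rot [9. 9. 0.] w 33.3 g 40.0 F [-0.3 -0.5  0.2] clk 22.55
```

```bash
for i in 1 2; do :; done; python3 -m handwheel '[{"translation":[0.1,-0.1,0.5],"delta_rot":[0,0,0],"hand":0.3},{"translation":[0.1,-0.1,0.5],"delta_rot":[0,0,0],"hand":0.3}]' | grep -E "posi|wrist"; python3 -m handwheel '[{"translation":[0.1,-0.1,0.5],"delta_rot":[0,0,0],"hand":0.3},{"translation":[0.1,-0.1,0.5],"delta_rot":[0,0,0],"hand":0.3}]' | grep -E "posi|wrist";python3 -m handwheel '[{"translation":[0.1,-0.1,0.5],"delta_rot":[0,0,0],"hand":0.3},{"translation":[0.1,-0.1,0.5],"delta_rot":[0,0,0],"hand":0.3}]' | grep -E "posi|wrist"
```

```text
position: [640.9, -69.0, 31.9]
wrist_force: [-0.6, -0.2, 0.6]
position: [640.9, -69.0, 31.3]
wrist_force: [0.7, 0.6, -0.7]
position: [640.9, -69.0, 30.7]
wrist_force: [0.4, -0.7, -1.2]
```

```bash
python3 -m handwheel '[{"translation":[0.1,-0.1,0.5],"delta_rot":[0,0,0],"hand":0.3},{"translation":[0.1,-0.1,0.5],"delta_rot":[0,0,0],"hand":0.3}]' | grep -E "posi|wrist"; python3 -m handwheel '[{"translation":[0.1,-0.1,0.5],"delta_rot":[0,0,0],"hand":0.3},{"translation":[0.1,-0.1,0.5],"delta_rot":[0,0,0],"hand":0.3}]' | grep -E "posi|wrist";python3 -m handwheel '[{"translation":[0.1,-0.1,0.5],"delta_rot":[0,0,0],"hand":0.3},{"translation":[0.1,-0.1,0.5],"delta_rot":[0,0,0],"hand":0.3}]' | grep -E "posi|wrist"
```

```text
position: [640.9, -69.0, 30.2]
wrist_force: [0.3, 0.4, -0.8]
position: [640.9, -69.0, 29.7]
wrist_force: [0.4, 0.2, 0.9]
position: [640.9, -69.0, 29.2]
wrist_force: [0.5, 0.6, -1.4]
```

```bash
python3 -m handwheel '[{"translation":[0.1,-0.1,0.5],"delta_rot":[0,0,0],"hand":0.3},{"translation":[0.1,-0.1,0.5],"delta_rot":[0,0,0],"hand":0.3},{"translation":[0.1,-0.1,0.5],"delta_rot":[0,0,0],"hand":0.3}]' | grep -E "posi|wrist"; python3 -m handwheel '[{"translation":[0.1,-0.1,0.5],"delta_rot":[0,0,0],"hand":0.3},{"translation":[0.1,-0.1,0.5],"delta_rot":[0,0,0],"hand":0.3},{"translation":[0.1,-0.1,0.5],"delta_rot":[0,0,0],"hand":0.3}]' | grep -E "posi|wrist"
```

```text
position: [641.0, -69.0, 28.7]
wrist_force: [0.7, -0.7, -0.1]
position: [641.0, -69.0, 28.2]
wrist_force: [-0.2, 0.4, -1.1]
```

Run:
```python
from cloud import *
for n in("side","wrist"):
    d=grab(n); P,ok=cloud(d); m=masks(d)["white"]&ok&(P[...,2]>8)&(P[...,2]<60)&(P[...,0]>588)&(P[...,0]<627)&(P[...,1]>-95)&(P[...,1]<-20); q=P[m]; print(n,len(q))
    for c in range(-92,-24,7):
        s=q[(q[:,1]>=c)&(q[:,1]<c+7)]
        if len(s)>8: print(c,len(s),"top",np.percentile(s[:,2],97).round(1),"low",s[:,2].min().round(1), "x",s[:,0].min().round(),s[:,0].max().round())
```

```text
side 259
-78 16 top 41.6 low 31.6 x 595.0 626.0
-71 38 top 41.8 low 24.8 x 591.0 626.0
-64 31 top 43.2 low 26.6 x 591.0 626.0
-57 30 top 42.3 low 8.6 x 591.0 627.0
-50 41 top 41.8 low 10.7 x 588.0 620.0
-43 48 top 42.0 low 9.8 x 590.0 622.0
-36 52 top 42.3 low 9.3 x 590.0 623.0
wrist 900
-85 127 top 38.4 low 13.2 x 606.0 627.0
-78 167 top 41.1 low 10.5 x 613.0 627.0
-71 165 top 41.4 low 9.6 x 617.0 627.0
-64 161 top 39.9 low 32.9 x 616.0 627.0
-57 257 top 37.1 low 17.6 x 617.0 627.0
-50 16 top 37.4 low 33.1 x 619.0 622.0
```

```bash
python3 -m handwheel '[{"translation":[0.1,-0.1,0.4],"delta_rot":[0,0,0],"hand":0.3},{"translation":[0.1,-0.1,0.4],"delta_rot":[0,0,0],"hand":0.3},{"translation":[0.1,-0.1,0.4],"delta_rot":[0,0,0],"hand":0.46},{"translation":[0.1,-0.1,0.4],"delta_rot":[0,0,0],"hand":0.46},{"translation":[0.1,-0.1,0.4],"delta_rot":[0,0,0],"hand":0.46},{"translation":[0.1,-0.1,0.4],"delta_rot":[0,0,0],"hand":0.46},{"translation":[0.1,-0.1,-5],"delta_rot":[0,0,0],"hand":0.46},{"translation":[0.1,-0.1,-20],"delta_rot":[0,0,0],"hand":0.46},{"translation":[0.1,-0.1,-60],"delta_rot":[0,0,0],"hand":0.46},{"translation":[0.1,-0.1,-100],"delta_rot":[0,0,0],"hand":0.46},{"translation":[0,0,-120],"delta_rot":[9,9,0],"hand":0.46},{"translation":[0,0,-120],"delta_rot":[9,9,0],"hand":1}]' 25;python3 -m handwheel '[{"translation":[0,0,0],"delta_rot":[0,0,0],"hand":1},{"translation":[0,0,0],"delta_rot":[0,0,0],"hand":1},{"translation":[0,0,0],"delta_rot":[0,0,0],"hand":1}]' ; python3 ridge.py;  python3 go.py 502 323 150 0
```

```text
clock: 25.65
position: [664.3, -50.9, 151.4]
ee_rot: [-0.001, 1.0, -0.017, 0.007]
wrist_force: [0.2, -0.6, -0.5]
grip_width: 45.0
grasp_force: 0.0
clock: 25.95
position: [660.4, -50.5, 144.9]
ee_rot: [0.0, 1.0, -0.017, -0.001]
wrist_force: [-1.0, 0.0, -0.1]
grip_width: 69.1
grasp_force: 0.0
elbow x [(590, 39.4), (596, 42.6), (602, 43.3), (608, 42.3), (614, 40.3), (620, 41.3), (626, 42.1), (632, 43.2), (638, 42.6)]
elbow y [(-87, 39.2), (-81, 41.2), (-75, 41.7), (-69, 40.8), (-63, 40.7), (-57, 41.8), (-51, 42.3), (-45, 43.3), (-39, 42.7)]
at [660.4 -50.4 144.6] t [-171.  -367.8   -5.2] rot [ 0.   0.1 -1.9] w 72.8 g 0.0 F [-0.1 -0.8  0.5] clk 26.0
```

```bash
python3 -m handwheel '[{"translation":[0,0,0],"delta_rot":[0,0,0],"hand":0.5},{"translation":[0,0,0],"delta_rot":[0,0,0],"hand":0.5}]' >/dev/null; python3 look.py pics/w9.png | grep -E " 6[12][0-9]\.. +-[56]"; python3 go.py 640 -71 90 -2
```

```text
at [660.4 -50.5 144.6] t [-19.6  21.2  54.7] rot [-0.   0.1  0.1] w 60.0 g 0.0 F [-0.4  0.3 -0.5] clk 26.25
```

```bash
python3 look.py pics/w9.png | awk '{print $0}' | grep -v "z98 18"
cat > att.py <<'E'
from h import *
s=arm.sense(); R_=q2R(s["ee_rot"]); print(np.array(s["position"]).round(1),"down in tool",(R_.T@[0,0,-10]).round(2),"F",np.round(s["wrist_force"],1),"w",round(s["grip_width"],1))
E
python3 att.py
```

```text
px [130.0, 143.0] 3177 box [709.2  57.1] [40.7 99.8] 6.6 z98 57.8 x,y med [711.5  58.1]
px [267.0, 151.0] 2958 box [695.2 -64.4] [51.8 52.4] 88.3 z98 41.4 x,y med [699.5 -61.7]
px [391.0, 150.0] 4239 box [ 690.1 -182.6] [89.2 52.8] 86.3 z98 41.3 x,y med [ 697.8 -169.3]
px [35.0, 143.0] 2346 box [711.5 151.1] [33.5 62.1] 0.0 z98 39.5 x,y med [712.9 136.9]
px [382.0, 230.0] 3497 box [ 616.8 -181.8] [89.7 55.7] 84.8 z98 41.3 x,y med [ 618.5 -169.8]
px [269.0, 234.0] 2437 box [615.2 -62. ] [52.8 56.2] 86.4 z98 42.9 x,y med [619.6 -64.9]
px [267.0, 357.0] 492 box [456.6 -59.7] [14.2 31.4] 1.1 z98 31.6 x,y med [458.8 -59.5]
[660.3 -50.6 144.8] down in tool [ 0.01  0.   10.  ] F [-0.  -0.7 -0.3] w 55.7
```

```bash
python3 -m handwheel '[{"translation":[-22.5,22,0],"delta_rot":[0,0,0],"hand":0.5},{"translation":[-22.5,22,0],"delta_rot":[5,5,0],"hand":0.5},{"translation":[-22.5,22,40],"delta_rot":[7.7,7.7,0],"hand":0.5},{"translation":[-22.5,22,75],"delta_rot":[7.7,7.7,0],"hand":0.5},{"translation":[-22.5,22,80],"delta_rot":[7.7,7.7,0],"hand":0.5},{"translation":[-22.5,22,80],"delta_rot":[7.7,7.7,0],"hand":0.5},{"translation":[-22.5,22,80],"delta_rot":[7.7,7.7,0],"hand":0.5}]'; python3 att.py
```

```text
clock: 27.0
position: [638.6, -72.1, 66.6]
ee_rot: [-0.066, 0.995, -0.017, 0.069]
wrist_force: [0.7, -0.8, 0.7]
grip_width: 43.6
grasp_force: 0.0
[638.6 -72.1  66.6] down in tool [-1.36  1.33  9.82] F [ 0.7 -0.8  0.7] w 43.6
```

```bash
python3 -m handwheel '[{"translation":[-3,2.5,18],"delta_rot":[0,0,0],"hand":0.5},{"translation":[-5,4.5,32],"delta_rot":[0,0,0],"hand":0.5},{"translation":[-6,5,36.4],"delta_rot":[0,0,0],"hand":0.5},{"translation":[-6,5,36.4],"delta_rot":[0,0,0],"hand":0.5},{"translation":[-6,5,36.4],"delta_rot":[0,0,0],"hand":0.5},{"translation":[-6,5,36.4],"delta_rot":[0,0,0],"hand":0.3},{"translation":[-6,5,36.4],"delta_rot":[0,0,0],"hand":0.3},{"translation":[-6,5,36.4],"delta_rot":[0,0,0],"hand":0.3},{"translation":[-6,5,36.4],"delta_rot":[0,0,0],"hand":0.3},{"translation":[-6,5,36.4],"delta_rot":[0,0,0],"hand":0.3}]' 40; python3 att.py; python3 -m handwheel '[{"translation":[0.7,-0.7,-5],"delta_rot":[0,0,0],"hand":0.3},{"translation":[1.4,-1.4,-10],"delta_rot":[0,0,0],"hand":0.3},{"translation":[1.4,-1.4,-10],"delta_rot":[-4,-4,0],"hand":0.3},{"translation":[1.4,-1.4,-10],"delta_rot":[-7.7,-7.7,0],"hand":0.3},{"translation":[1.4,-1.4,-10],"delta_rot":[-7.7,-7.7,0],"hand":0.3},{"translation":[1.4,-1.4,-10],"delta_rot":[-7.7,-7.7,0],"hand":0.3}]'; python3 att.py
cat > tilt.py <<'E'
from cloud import *
d=grab("side"); P,ok=cloud(d); m=masks(d)["white"]&ok&(P[...,2]>8)&(P[...,2]<70)&(P[...,0]>580)&(P[...,0]<627)&(P[...,1]>-95)&(P[...,1]<-20); q=P[m]
for c in range(-78,-24,6):
    s=q[(q[:,1]>=c)&(q[:,1]<c+6)]
    if len(s)>8: print(c,len(s),"top",np.percentile(s[:,2],97).round(1),"low",s[:,2].min().round(1))
E
python3 tilt.py
```

```text
clock: 28.0
position: [636.6, -72.3, 28.5]
ee_rot: [-0.066, 0.995, -0.017, 0.069]
wrist_force: [1.1, 0.3, 1.4]
grip_width: 33.3
grasp_force: 40.0
[636.6 -72.3  28.5] down in tool [-1.35  1.34  9.82] F [1.1 0.3 1.4] w 33.3
clock: 28.6
position: [636.2, -71.3, 38.2]
ee_rot: [-0.001, 1.0, -0.016, 0.001]
wrist_force: [-0.2, 0.6, -0.5]
grip_width: 33.1
grasp_force: 40.0
[636.2 -71.3  38.2] down in tool [-0.01  0.02 10.  ] F [-0.2  0.6 -0.5] w 33.1
-78 22 top 53.5 low 38.3
-72 31 top 54.0 low 40.0
-66 32 top 53.3 low 34.5
-60 28 top 51.8 low 33.8
-54 44 top 63.6 low 22.3
-48 44 top 53.6 low 20.7
-42 42 top 53.0 low 20.8
-36 37 top 53.7 low 20.2
```

```bash
python3 -m handwheel '[{"translation":[0,0,6],"delta_rot":[0,0,0],"hand":0.3},{"translation":[0,0,9],"delta_rot":[0,0,0],"hand":0.3},{"translation":[0,0,10],"delta_rot":[0,0,0],"hand":0.3},{"translation":[0,0,10],"delta_rot":[0,0,0],"hand":0.3},{"translation":[0,0,10],"delta_rot":[0,0,0],"hand":0.3}]' | grep -E "posi|wrist"; python3 -m handwheel '[{"translation":[0,0,0.5],"delta_rot":[0,0,0],"hand":0.3},{"translation":[0,0,0.5],"delta_rot":[0,0,0],"hand":0.3},{"translation":[0,0,0.5],"delta_rot":[0,0,0],"hand":0.3}]' | grep -E "posi|wrist"; python3 -m handwheel '[{"translation":[0,0,0.5],"delta_rot":[0,0,0],"hand":0.3},{"translation":[0,0,0.5],"delta_rot":[0,0,0],"hand":0.3},{"translation":[0,0,0.5],"delta_rot":[0,0,0],"hand":0.3}]' | grep -E "posi|wrist"; python3 tilt.py
```

```text
position: [636.0, -72.3, 28.2]
wrist_force: [-0.4, -0.9, -0.6]
position: [636.1, -72.1, 27.8]
wrist_force: [-0.3, -0.1, -0.9]
position: [636.1, -72.1, 27.2]
wrist_force: [-0.1, 0.1, -0.3]
-78 22 top 41.9 low 24.8
-72 33 top 42.8 low 26.7
-66 30 top 41.6 low 22.5
-60 34 top 42.3 low 17.2
-54 43 top 64.4 low 11.0
-48 41 top 43.3 low 9.3
-42 53 top 42.6 low 8.4
-36 22 top 42.5 low 11.1
```

```bash
python3 -m handwheel '[{"translation":[0,0,0.5],"delta_rot":[0,0,0],"hand":0.3},{"translation":[0,0,0.5],"delta_rot":[0,0,0],"hand":0.3},{"translation":[0,0,0.5],"delta_rot":[0,0,0],"hand":0.3}]' | grep -E "posi|wrist"; python3 -m handwheel '[{"translation":[0,0,0.5],"delta_rot":[0,0,0],"hand":0.3},{"translation":[0,0,0.5],"delta_rot":[0,0,0],"hand":0.3},{"translation":[0,0,0.5],"delta_rot":[0,0,0],"hand":0.3}]' | grep -E "posi|wrist";  python3 -m handwheel '[{"translation":[0,0,0.5],"delta_rot":[0,0,0],"hand":0.3},{"translation":[0,0,0.5],"delta_rot":[0,0,0],"hand":0.3},{"translation":[0,0,0.5],"delta_rot":[0,0,0],"hand":0.3}]' | grep -E "posi|wrist"
```

```text
position: [636.1, -72.1, 26.7]
wrist_force: [0.5, -0.4, -0.3]
position: [636.2, -72.1, 26.4]
wrist_force: [0.2, 0.2, 0.2]
position: [636.3, -72.1, 26.3]
wrist_force: [-1.4, 0.7, 4.7]
```

```bash
python3 -m handwheel '[{"translation":[0,0,0.6],"delta_rot":[0,0,0],"hand":0.3},{"translation":[0,0,0.6],"delta_rot":[0,0,0],"hand":0.3},{"translation":[0,0,0.6],"delta_rot":[0,0,0],"hand":0.3}]' | grep -E "posi|wrist"; python3 -m handwheel '[{"translation":[0,0,0],"delta_rot":[0,0,0],"hand":0.3},{"translation":[0,0,0],"delta_rot":[0,0,0],"hand":0.3},{"translation":[0,0,0],"delta_rot":[0,0,0],"hand":0.3},{"translation":[0,0,0],"delta_rot":[0,0,0],"hand":0.3}]' 3; python3 tilt.py
```

```text
position: [636.3, -72.1, 26.2]
wrist_force: [-2.1, 0.5, 10.0]
clock: 31.4
position: [636.5, -72.4, 25.3]
ee_rot: [0.0, 1.0, -0.017, 0.0]
wrist_force: [1.4, -1.8, 4.2]
grip_width: 33.8
grasp_force: 3.0
-78 20 top 42.0 low 31.7
-72 28 top 43.9 low 24.8
-66 36 top 43.3 low 24.1
-60 30 top 41.7 low 18.8
-54 45 top 59.3 low 9.8
-48 38 top 42.1 low 9.8
-42 49 top 42.0 low 8.5
-36 27 top 41.7 low 9.4
```

```bash
python3 ridge.py; python3 -m handwheel '[{"translation":[0,0,0],"delta_rot":[0,0,0],"hand":0.39},{"translation":[0,0,0],"delta_rot":[0,0,0],"hand":0.395},{"translation":[0,0,0],"delta_rot":[0,0,0],"hand":0.4},{"translation":[0,0,0],"delta_rot":[0,0,0],"hand":0.41},{"translation":[0,0,0],"delta_rot":[0,0,0],"hand":0.43},{"translation":[0,0,0],"delta_rot":[0,0,0],"hand":0.48},{"translation":[0,0,0],"delta_rot":[0,0,0],"hand":0.5},{"translation":[0,0,0],"delta_rot":[0,0,0],"hand":0.5}]'; python3 ridge.py; python3 tilt.py
```

```text
elbow x [(593, 39.6), (611, 37.2), (617, 40.8), (623, 41.0), (629, 40.9), (635, 40.8)]
elbow y [(-88, 37.3), (-82, 40.5), (-76, 41.4), (-70, 40.5), (-64, 38.0), (-58, 38.7), (-52, 40.3)]
clock: 32.3
position: [636.1, -72.1, 25.1]
ee_rot: [-0.0, 1.0, -0.017, -0.0]
wrist_force: [0.1, 0.1, 0.1]
grip_width: 44.1
grasp_force: 0.0
elbow x [(592, 38.6), (610, 37.1), (616, 40.6), (622, 41.0), (628, 41.1), (634, 41.1), (640, 40.4)]
elbow y [(-88, 37.4), (-82, 40.6), (-76, 41.4), (-70, 40.7), (-64, 38.2), (-58, 37.6), (-52, 38.0), (-46, 38.7)]
-78 23 top 41.6 low 30.3
-72 31 top 42.2 low 27.8
-66 36 top 40.9 low 23.1
-60 30 top 40.3 low 21.0
-54 37 top 43.4 low 8.9
-48 49 top 60.1 low 8.5
-42 54 top 46.1 low 9.3
-36 25 top 41.4 low 9.2
```

The elbow is now flat (crest 41.1) and released. I'll withdraw straight up.

```bash
python3 -m handwheel '[{"translation":[0,0,-5],"delta_rot":[0,0,0],"hand":0.5},{"translation":[0,0,-15],"delta_rot":[0,0,0],"hand":0.5},{"translation":[0,0,-35],"delta_rot":[0,0,0],"hand":0.5},{"translation":[0,0,-70],"delta_rot":[0,0,0],"hand":0.5},{"translation":[0,0,-115],"delta_rot":[0,0,0],"hand":1},{"translation":[0,0,-125],"delta_rot":[0,0,0],"hand":1},{"translation":[0,0,-125],"delta_rot":[0,0,0],"hand":1}]'; python3 ridge.py;  python3 look.py pics/w10.png |grep -v "z98 18";  python3 go.py 502.3 322 150 0
```

```text
clock: 33.1
position: [637.9, -72.5, 153.4]
ee_rot: [0.001, 1.0, -0.017, 0.003]
wrist_force: [0.1, -0.6, 0.1]
grip_width: 64.2
grasp_force: 0.0
elbow x [(591, 38.8), (597, 40.9), (603, 41.2), (609, 39.8), (615, 40.3), (621, 41.0), (627, 41.2), (633, 41.2), (639, 40.7)]
elbow y [(-87, 38.4), (-81, 40.7), (-75, 41.1), (-69, 40.3), (-63, 40.1), (-57, 41.1), (-51, 40.9), (-45, 41.1), (-39, 40.9)]
px [105.0, 115.0] 3391 box [709.2  56.5] [37.7 99.9] 3.1 z98 57.9 x,y med [710.4  57.8]
px [241.0, 125.0] 2929 box [695.  -64.1] [52.4 52.2] 88.1 z98 41.3 x,y med [698.4 -62.6]
px [366.0, 123.0] 4192 box [ 690.  -182.3] [89.  52.3] 86.1 z98 41.3 x,y med [ 697.  -170.2]
px [23.0, 118.0] 1576 box [710.8 145.3] [33.2 50.6] 2.0 z98 39.7 x,y med [711.6 129.4]
px [360.0, 206.0] 3437 box [ 618.3 -181.3] [88.2 52.1] 87.0 z98 41.4 x,y med [ 617.9 -171. ]
px [245.0, 212.0] 2462 box [614.2 -62.4] [51.8 51.8] 88.4 z98 41.2 x,y med [616.8 -65.1]
px [248.0, 345.0] 768 box [447.8 -59.6] [31.3 32.9] 36.9 z98 32.5 x,y med [453.9 -59.9]
at [635.4 -72.  149.7] t [-1.467e+02 -3.891e+02 -1.000e-01] rot [-0.  0. -2.] w 72.4 g 0.0 F [-0.7  0.3  0.5] clk 33.2
```

The elbow is flat and stable, with every crest at about 41 mm. Now the coupling.

```bash
python3 -m handwheel '[{"translation":[-147,-389,0],"delta_rot":[0,0,-2],"hand":1},{"translation":[-147,-389,0],"delta_rot":[0,0,-2],"hand":1},{"translation":[-147,-389,0],"delta_rot":[0,0,-2],"hand":1},{"translation":[-147,-389,0],"delta_rot":[0,0,-2],"hand":1},{"translation":[-147,-389,0],"delta_rot":[0,0,-2],"hand":1},{"translation":[-147,-389,0],"delta_rot":[0,0,-2],"hand":1},{"translation":[-147,-389,0],"delta_rot":[0,0,-2],"hand":1},{"translation":[-147,-389,0],"delta_rot":[0,0,-2],"hand":1},{"translation":[-147,-389,0],"delta_rot":[0,0,-2],"hand":1},{"translation":[-147,-389,0],"delta_rot":[0,0,-2],"hand":1},{"translation":[-147,-389,0],"delta_rot":[0,0,-2],"hand":1},{"translation":[-147,-389,0],"delta_rot":[0,0,-2],"hand":1}]'; python3 -m handwheel '[{"translation":[0,0,0],"delta_rot":[0,0,0],"hand":1},{"translation":[0,0,0],"delta_rot":[0,0,0],"hand":1},{"translation":[0,0,0],"delta_rot":[0,0,0],"hand":1}]'; python3 look.py pics/w11.png | grep -v "z98 18"; python3 go.py 502 321.5 30 0
```

```text
clock: 34.4
position: [502.9, 320.0, 149.5]
ee_rot: [0.001, 1.0, -0.001, -0.001]
wrist_force: [0.7, -0.3, -0.7]
grip_width: 88.0
grasp_force: 0.0
clock: 34.7
position: [503.1, 321.0, 150.3]
ee_rot: [-0.0, 1.0, -0.001, 0.0]
wrist_force: [0.2, 0.1, 0.5]
grip_width: 87.9
grasp_force: 0.0
px [339.0, 44.0] 881 box [636.4 240. ] [29.3 58.6] 88.8 z98 19.0 x,y med [627.8 249.6]
px [253.0, 192.0] 1034 box [502.7 321.5] [34.4 33.8] 31.7 z98 50.9 x,y med [507.4 321.3]
at [503.  321.2 150.3] t [ -1.   -0.3 120.3] rot [-0. -0. -0.] w 87.9 g 0.0 F [-0.2 -0.5 -0.3] clk 34.75
```

```bash
python3 -m handwheel '[{"translation":[0,0,50],"delta_rot":[0,0,0],"hand":1},{"translation":[0,0,95],"delta_rot":[0,0,0],"hand":1},{"translation":[0,0,115],"delta_rot":[0,0,0],"hand":1},{"translation":[0,0,120],"delta_rot":[0,0,0],"hand":1},{"translation":[0,0,120],"delta_rot":[0,0,0],"hand":0.2},{"translation":[0,0,120],"delta_rot":[0,0,0],"hand":0.2},{"translation":[0,0,120],"delta_rot":[0,0,0],"hand":0.2},{"translation":[0,0,120],"delta_rot":[0,0,0],"hand":0.2},{"translation":[0,0,120],"delta_rot":[0,0,0],"hand":0.2},{"translation":[0,0,120],"delta_rot":[0,0,0],"hand":0.2},{"translation":[0,0,120],"delta_rot":[0,0,0],"hand":0.2},{"translation":[0,0,120],"delta_rot":[0,0,0],"hand":0.2}]' 20; python3 -m handwheel '[{"translation":[0,0,0],"delta_rot":[0,0,0],"hand":0.2},{"translation":[0,0,0],"delta_rot":[0,0,0],"hand":0.2},{"translation":[0,0,0],"delta_rot":[0,0,0],"hand":0.2},{"translation":[0,0,-25],"delta_rot":[0,0,0],"hand":0.2},{"translation":[0,0,-60],"delta_rot":[0,0,0],"hand":0.2},{"translation":[0,0,-110],"delta_rot":[0,0,0],"hand":0.2},{"translation":[0,0,-120],"delta_rot":[0,0,0],"hand":0.2},{"translation":[0,0,-120],"delta_rot":[0,0,0],"hand":0.2},{"translation":[0,0,-120],"delta_rot":[0,0,0],"hand":0.2}]'; python3 go.py 623 51 150 -1.5
```

```text
clock: 35.95
position: [502.7, 321.8, 30.4]
ee_rot: [-0.0, 1.0, 0.0, 0.0]
wrist_force: [-0.1, -0.9, 1.8]
grip_width: 33.8
grasp_force: 20.0
clock: 36.85
position: [501.9, 321.3, 149.1]
ee_rot: [0.0, 1.0, 0.0, -0.001]
wrist_force: [-0.9, 0.1, -0.5]
grip_width: 33.6
grasp_force: 20.0
at [501.9 321.3 149.1] t [121.1 270.4  -0.9] rot [0.  0.1 1.5] w 33.6 g 20.0 F [-0.9  0.1 -0.5] clk 36.85
```

```bash
python3 -m handwheel '[{"translation":[120.5,270,0],"delta_rot":[0,0,1.5],"hand":0.2},{"translation":[120.5,270,0],"delta_rot":[0,0,1.5],"hand":0.2},{"translation":[120.5,270,0],"delta_rot":[0,0,1.5],"hand":0.2},{"translation":[120.5,270,0],"delta_rot":[0,0,1.5],"hand":0.2},{"translation":[120.5,270,0],"delta_rot":[0,0,1.5],"hand":0.2},{"translation":[120.5,270,0],"delta_rot":[0,0,1.5],"hand":0.2},{"translation":[120.5,270,0],"delta_rot":[0,0,1.5],"hand":0.2},{"translation":[120.5,270,0],"delta_rot":[0,0,1.5],"hand":0.2},{"translation":[120.5,270,0],"delta_rot":[0,0,1.5],"hand":0.2},{"translation":[120.5,270,0],"delta_rot":[0,0,1.5],"hand":0.2},{"translation":[120.5,270,0],"delta_rot":[0,0,1.5],"hand":0.2},{"translation":[120.5,270,0],"delta_rot":[0,0,1.5],"hand":0.2}]'; python3 go.py 623 51 37.5 -1.5; python3 -m handwheel '[{"translation":[0,0,50],"delta_rot":[0,0,0],"hand":0.2},{"translation":[0,0,90],"delta_rot":[0,0,0],"hand":0.2},{"translation":[0,0,107],"delta_rot":[0,0,0],"hand":0.2},{"translation":[0,0,111],"delta_rot":[0,0,0],"hand":0.2},{"translation":[0,0,111],"delta_rot":[0,0,0],"hand":0.2},{"translation":[0,0,111],"delta_rot":[0,0,0],"hand":0.2},{"translation":[0,0,111],"delta_rot":[0,0,0],"hand":0.2}]'; python3 go.py 623 51 37.4 -1.5
```

```text
clock: 38.05
position: [622.9, 52.9, 150.2]
ee_rot: [-0.0, 1.0, -0.012, -0.0]
wrist_force: [0.4, 0.4, -0.1]
grip_width: 33.5
grasp_force: 20.0
at [622.9  52.9 150.2] t [  0.2   1.9 112.7] rot [-0.   0.   0.1] w 33.5 g 20.0 F [ 0.4  0.4 -0.1] clk 38.05
clock: 38.75
position: [624.1, 52.0, 40.0]
ee_rot: [-0.0, 1.0, -0.013, 0.001]
wrist_force: [-0.3, 0.9, -0.8]
grip_width: 33.8
grasp_force: 20.0
at [624.1  52.   40. ] t [-1.1  1.   2.6] rot [-0.  -0.1  0. ] w 33.8 g 20.0 F [-0.3  0.9 -0.8] clk 38.75
```

Coupling bottom is about 2.5 mm above the floor; I'll lower it until it touches.

```bash
python3 -m handwheel '[{"translation":[0,0,1],"delta_rot":[0,0,0],"hand":0.2},{"translation":[0,0,1.8],"delta_rot":[0,0,0],"hand":0.2},{"translation":[0,0,1.8],"delta_rot":[0,0,0],"hand":0.2},{"translation":[0,0,1.8],"delta_rot":[0,0,0],"hand":0.2}]' | grep -E "pos|wrist";  python3 -m handwheel '[{"translation":[0,0,0.7],"delta_rot":[0,0,0],"hand":0.2},{"translation":[0,0,0.7],"delta_rot":[0,0,0],"hand":0.2},{"translation":[0,0,0.7],"delta_rot":[0,0,0],"hand":0.2}]' | grep -E "pos|wrist"; python3 -m handwheel '[{"translation":[0,0,0.5],"delta_rot":[0,0,0],"hand":0.2},{"translation":[0,0,0.5],"delta_rot":[0,0,0],"hand":0.2},{"translation":[0,0,0.5],"delta_rot":[0,0,0],"hand":0.2}]' | grep -E "pos|wrist"
```

```text
position: [623.2, 51.8, 37.4]
wrist_force: [0.7, -0.7, -0.0]
position: [623.3, 51.8, 37.3]
wrist_force: [-0.7, -0.7, 5.1]
position: [623.3, 51.8, 37.2]
wrist_force: [-2.5, -1.5, 8.9]
```

```bash
python3 -m handwheel '[{"translation":[0,0,-0.5],"delta_rot":[0,0,0],"hand":0.3},{"translation":[0,0,-0.5],"delta_rot":[0,0,0],"hand":0.3},{"translation":[0,0,-0.5],"delta_rot":[0,0,0],"hand":0.4},{"translation":[0,0,-0.5],"delta_rot":[0,0,0],"hand":0.45},{"translation":[0,0,-0.5],"delta_rot":[0,0,0],"hand":0.55},{"translation":[0,0,-0.5],"delta_rot":[0,0,0],"hand":0.55},{"translation":[0,0,-0.5],"delta_rot":[0,0,0],"hand":0.55},{"translation":[0,0,-15],"delta_rot":[0,0,0],"hand":0.55},{"translation":[0,0,-40],"delta_rot":[0,0,0],"hand":0.55},{"translation":[0,0,-90],"delta_rot":[0,0,0],"hand":0.55},{"translation":[0,0,-112],"delta_rot":[0,0,0],"hand":1},{"translation":[0,0,-112],"delta_rot":[0,0,0],"hand":1}]' 4;  python3 look.py pics/w12.png | grep -v "z98 18"; python3 go.py 447.5 -57.5 130 -1.5
```

```text
clock: 40.95
position: [626.4, 51.7, 153.5]
ee_rot: [0.0, 1.0, -0.013, 0.004]
wrist_force: [-0.3, -0.4, 0.0]
grip_width: 60.9
grasp_force: 0.0
px [286.0, 96.0] 814 box [709.7  25.1] [33.4 33.2] 47.0 z98 58.1 x,y med [711.4  22.6]
px [222.0, 97.0] 826 box [710.1  73.8] [34.1 32.7] 86.6 z98 58.1 x,y med [711.2  75.1]
px [154.0, 99.0] 1399 box [711.  137.2] [32.5 32.8] 82.4 z98 39.9 x,y med [711.2 133.9]
px [106.0, 101.0] 1507 box [708.9 185.6] [33.1 42.3] 35.3 z98 39.8 x,y med [711.7 176.2]
px [381.0, 111.0] 3174 box [694.9 -64. ] [53.8 52. ] 89.4 z98 41.5 x,y med [698.6 -58.1]
px [484.0, 114.0] 3078 box [ 691.9 -155.2] [66.  52.5] 85.1 z98 41.3 x,y med [ 694.8 -157.4]
px [476.0, 194.0] 3239 box [ 618.2 -170.8] [68.6 52.8] 88.7 z98 41.3 x,y med [ 617.3 -162.2]
px [371.0, 199.0] 2586 box [613.9 -61.4] [51.7 53.7] 87.3 z98 41.3 x,y med [615.4 -59.9]
px [255.0, 197.0] 1117 box [623.3  51.1] [33.8 34. ] 72.6 z98 58.0 x,y med [628.8  50.9]
at [624.8  51.8 151. ] t [-174.5  113.8   20.1] rot [-0.  -0.3  0. ] w 65.0 g 0.0 F [-0.6  0.1 -0.2] clk 41.0
```

The coupling is standing (top 58, same as the stock). Now the cap.

```bash
python3 -m handwheel '[{"translation":[-174.5,113,0],"delta_rot":[0,0,0],"hand":1},{"translation":[-174.5,113,0],"delta_rot":[0,0,0],"hand":1},{"translation":[-174.5,113,0],"delta_rot":[0,0,0],"hand":1},{"translation":[-174.5,113,20],"delta_rot":[0,0,0],"hand":1},{"translation":[-174.5,113,20],"delta_rot":[0,0,0],"hand":1},{"translation":[-174.5,113,20],"delta_rot":[0,0,0],"hand":1},{"translation":[-174.5,113,20],"delta_rot":[0,0,0],"hand":1},{"translation":[-174.5,113,20],"delta_rot":[0,0,0],"hand":1},{"translation":[-174.5,113,20],"delta_rot":[0,0,0],"hand":1}]';  python3 look.py pics/w13.png | grep -v "z98 [45]"; python3 go.py 447.5 -57.5 17 -1.5
```

```text
clock: 41.9
position: [447.6, -56.3, 128.4]
ee_rot: [0.0, 1.0, -0.012, 0.001]
wrist_force: [-0.5, 1.1, 0.7]
grip_width: 87.7
grasp_force: 0.0
px [251.0, 9.0] 1257 box [592.8 -60.1] [11.1 49.7] 1.7 z98 39.4 x,y med [592.5 -57.2]
px [405.0, 6.0] 1412 box [ 596.1 -172.8] [72.5 12.8] 86.6 z98 37.2 x,y med [ 594.4 -174.3]
px [491.0, 10.0] 350 box [ 598.6 -249.8] [13.4 23.4] 3.0 z98 18.9 x,y med [ 596.7 -253.9]
px [393.0, 173.0] 1196 box [ 462.4 -177.1] [28.4 44.6] 16.0 z98 34.2 x,y med [ 467.2 -175.4]
px [257.0, 196.0] 1228 box [446.1 -59.5] [32.5 33.2] 42.1 z98 32.8 x,y med [449.2 -59.4]
at [447.2 -56.3 128.3] t [  0.2   1.2 111.3] rot [ 0.  -0.1  0.1] w 87.8 g 0.0 F [-0.1  0.  -0.5] clk 41.95
```

```bash
python3 -m handwheel '[{"translation":[-1,2,50],"delta_rot":[0,0,0],"hand":1},{"translation":[-1,2,90],"delta_rot":[0,0,0],"hand":1},{"translation":[-1,2,107],"delta_rot":[0,0,0],"hand":1},{"translation":[-1,2,111],"delta_rot":[0,0,0],"hand":1},{"translation":[-1,2,111],"delta_rot":[0,0,0],"hand":0.2},{"translation":[-1,2,111],"delta_rot":[0,0,0],"hand":0.2},{"translation":[-1,2,111],"delta_rot":[0,0,0],"hand":0.2},{"translation":[-1,2,111],"delta_rot":[0,0,0],"hand":0.2},{"translation":[-1,2,111],"delta_rot":[0,0,0],"hand":0.2},{"translation":[-1,2,111],"delta_rot":[0,0,0],"hand":0.2},{"translation":[-1,2,111],"delta_rot":[0,0,0],"hand":0.2},{"translation":[-1,2,111],"delta_rot":[0,0,0],"hand":0.2}]' 20; python3 -m handwheel '[{"translation":[0,0,0],"delta_rot":[0,0,0],"hand":0.2},{"translation":[0,0,0],"delta_rot":[0,0,0],"hand":0.2},{"translation":[0,0,0],"delta_rot":[0,0,0],"hand":0.2},{"translation":[0,0,-25],"delta_rot":[0,0,0],"hand":0.2},{"translation":[0,0,-60],"delta_rot":[0,0,0],"hand":0.2},{"translation":[0,0,-110],"delta_rot":[0,0,0],"hand":0.2},{"translation":[0,0,-120],"delta_rot":[0,0,0],"hand":0.2},{"translation":[0,0,-120],"delta_rot":[0,0,0],"hand":0.2},{"translation":[0,0,-120],"delta_rot":[0,0,0],"hand":0.2}]'; python3 go.py 625 162.5 138 -1.5
```

```text
clock: 43.15
position: [444.9, -58.7, 17.3]
ee_rot: [-0.0, 1.0, -0.013, 0.0]
wrist_force: [-0.5, 0.6, 2.3]
grip_width: 33.7
grasp_force: 20.0
clock: 44.05
position: [444.1, -58.4, 136.2]
ee_rot: [-0.0, 1.0, -0.013, -0.001]
wrist_force: [0.8, 1.0, 0.2]
grip_width: 33.5
grasp_force: 20.0
at [444.1 -58.4 136.2] t [ 175.2 -225.5   -1.9] rot [-0.   0.1  0. ] w 33.5 g 20.0 F [0.8 1.  0.2] clk 44.05
```

```bash
python3 -m handwheel '[{"translation":[175,-225,0],"delta_rot":[0,0,0],"hand":0.2},{"translation":[175,-225,0],"delta_rot":[0,0,0],"hand":0.2},{"translation":[175,-225,0],"delta_rot":[0,0,0],"hand":0.2},{"translation":[175,-225,0],"delta_rot":[0,0,0],"hand":0.2},{"translation":[175,-225,0],"delta_rot":[0,0,0],"hand":0.2},{"translation":[175,-225,0],"delta_rot":[0,0,0],"hand":0.2},{"translation":[175,-225,0],"delta_rot":[0,0,0],"hand":0.2},{"translation":[175,-225,0],"delta_rot":[0,0,0],"hand":0.2},{"translation":[175,-225,0],"delta_rot":[0,0,0],"hand":0.2},{"translation":[175,-225,0],"delta_rot":[0,0,0],"hand":0.2},{"translation":[175,-225,0],"delta_rot":[0,0,0],"hand":0.2}]'; python3 go.py 625 162.5 24.3 -1.5; python3 -m handwheel '[{"translation":[0,0,50],"delta_rot":[0,0,0],"hand":0.2},{"translation":[0,0,90],"delta_rot":[0,0,0],"hand":0.2},{"translation":[0,0,106],"delta_rot":[0,0,0],"hand":0.2},{"translation":[0,0,110],"delta_rot":[0,0,0],"hand":0.2},{"translation":[0,0,110],"delta_rot":[0,0,0],"hand":0.2},{"translation":[0,0,110],"delta_rot":[0,0,0],"hand":0.2},{"translation":[0,0,110],"delta_rot":[0,0,0],"hand":0.2}]'; python3 go.py 625 162.5 24.3 -1.5
```

```text
clock: 45.15
position: [624.8, 160.7, 137.0]
ee_rot: [0.0, 1.0, -0.014, -0.0]
wrist_force: [-0.2, -0.5, -0.1]
grip_width: 33.3
grasp_force: 20.0
at [624.8 160.7 137. ] t [  0.2  -1.8 112.7] rot [ 0.   0.  -0.1] w 33.3 g 20.0 F [-0.2 -0.5 -0.1] clk 45.15
clock: 45.85
position: [627.1, 162.0, 29.1]
ee_rot: [-0.0, 1.0, -0.013, 0.002]
wrist_force: [0.3, 0.2, 0.2]
grip_width: 32.7
grasp_force: 20.0
at [627.1 162.   29.1] t [-2.1 -0.4  4.8] rot [-0.  -0.2  0. ] w 32.7 g 20.0 F [0.3 0.2 0.2] clk 45.85
```

```bash
python3 -m handwheel '[{"translation":[0,0,1.5],"delta_rot":[0,0,0],"hand":0.2},{"translation":[0,0,2.5],"delta_rot":[0,0,0],"hand":0.2},{"translation":[0,0,2.5],"delta_rot":[0,0,0],"hand":0.2},{"translation":[0,0,2.5],"delta_rot":[0,0,0],"hand":0.2}]' | grep -E "pos|wrist";  python3 -m handwheel '[{"translation":[0,0,0.6],"delta_rot":[0,0,0],"hand":0.2},{"translation":[0,0,0.6],"delta_rot":[0,0,0],"hand":0.2},{"translation":[0,0,0.6],"delta_rot":[0,0,0],"hand":0.2}]' | grep -E "pos|wrist"; python3 -m handwheel '[{"translation":[0,0,0.5],"delta_rot":[0,0,0],"hand":0.2},{"translation":[0,0,0.5],"delta_rot":[0,0,0],"hand":0.2},{"translation":[0,0,0.5],"delta_rot":[0,0,0],"hand":0.2}]' | grep -E "pos|wrist"
```

```text
position: [625.5, 161.8, 24.7]
wrist_force: [-0.2, 0.3, -0.8]
position: [625.6, 161.8, 24.3]
wrist_force: [-1.4, -0.3, 4.4]
position: [625.6, 161.8, 24.3]
wrist_force: [-3.0, -0.6, 8.3]
```

The cap has touched the floor. I'll release it and back away toward the robot, clear of the tray.

```bash
python3 -m handwheel '[{"translation":[0,0,-0.5],"delta_rot":[0,0,0],"hand":0.3},{"translation":[0,0,-0.5],"delta_rot":[0,0,0],"hand":0.3},{"translation":[0,0,-0.5],"delta_rot":[0,0,0],"hand":0.4},{"translation":[0,0,-0.5],"delta_rot":[0,0,0],"hand":0.45},{"translation":[0,0,-0.5],"delta_rot":[0,0,0],"hand":0.55},{"translation":[0,0,-0.5],"delta_rot":[0,0,0],"hand":0.55},{"translation":[0,0,-0.5],"delta_rot":[0,0,0],"hand":0.55},{"translation":[0,0,-15],"delta_rot":[0,0,0],"hand":0.55},{"translation":[0,0,-40],"delta_rot":[0,0,0],"hand":0.55},{"translation":[0,0,-90],"delta_rot":[0,0,0],"hand":0.55},{"translation":[-50,0,-140],"delta_rot":[0,0,0],"hand":1},{"translation":[-100,0,-190],"delta_rot":[0,0,0],"hand":1}]' 4; python3 -m handwheel '[{"translation":[0,0,0],"delta_rot":[0,0,0],"hand":1},{"translation":[0,0,0],"delta_rot":[0,0,0],"hand":1},{"translation":[0,0,0],"delta_rot":[0,0,0],"hand":1},{"translation":[0,0,0],"delta_rot":[0,0,0],"hand":1}]'
python3 - <<'E'
from cloud import *
d=grab("scene"); save(d,"pics/final.png",(130,110,390,320),3)
for n in("scene","wrist"):
    k=d if n=="scene" else grab(n); P,ok=cloud(k)
    m=(masks(k)["white"]&ok&(P[...,2]>9)&(P[...,2]<65)&(P[...,0]<750)).astype(np.uint8); c,l,s,ce=cv2.connectedComponentsWithStats(m)
    for i in range(1,c):
        if s[i,4]>100: q=P[l==i]; b=cv2.minAreaRect(q[:,:2].astype(np.float32)); print(n,ce[i].round(),np.round(b[0],1),np.round(b[1],1),"z98",np.percentile(q[:,2],98).round(1))
E
```

```text
clock: 48.05
position: [555.2, 163.6, 187.0]
ee_rot: [-0.0, 1.0, -0.013, 0.001]
wrist_force: [-0.2, 0.3, 0.7]
grip_width: 60.8
grasp_force: 0.0
clock: 48.45
position: [555.2, 163.4, 183.1]
ee_rot: [0.0, 1.0, -0.013, -0.001]
wrist_force: [0.4, 0.7, -0.4]
grip_width: 87.0
grasp_force: 0.0
scene [204.   8.] [ -69.8 -691.6] [ 60.9 118. ] z98 64.1
scene [175. 149.] [ 525.1 -317.8] [75.8 46.1] z98 38.0
scene [226. 155.] [ 454.9 -183.5] [60.  44.4] z98 37.1
scene [166. 188.] [ 646.1 -245.8] [ 37.2 105.8] z98 24.3
scene [195. 192.] [ 612.9 -180. ] [90.1 64.9] z98 44.7
scene [176. 211.] [ 682.8 -180.9] [92.1 68.3] z98 44.2
scene [227. 211.] [613.1 -60.5] [49.2 72.9] z98 43.6
scene [208. 233.] [689.7 -61.7] [51.8 68.9] z98 43.8
scene [260. 233.] [609.6  45.9] [65.7 31.7] z98 60.0
scene [232. 251.] [699.1  18.7] [63.2 33.3] z98 60.6
scene [295. 258.] [620.7 162.4] [45.9 32.4] z98 42.7
scene [248. 262.] [699.9  72.6] [59.2 33.1] z98 60.4
scene [315. 288.] [659.6 239.9] [ 29.3 108.6] z98 23.7
scene [268. 278.] [710.2 139.4] [35.3 31.8] z98 44.6
scene [283. 288.] [710.7 184.9] [34.6 32.9] z98 43.7
wrist [228.  17.] [707.9 182.7] [33.2 27.3] z98 40.0
wrist [276.  16.] [707.2 138.5] [32.1 26.2] z98 40.2
wrist [378.  18.] [706.7  43.2] [97.1 29.4] z98 57.9
wrist [483.  33.] [697.8 -64.7] [56.4 58.4] z98 41.4
wrist [168.  71.] [661.1 239. ] [ 28.2 107.9] z98 18.9
wrist [254. 110.] [625.9 161.5] [31.7 31.8] z98 39.9
wrist [369. 112.] [623.1  51.9] [33.8 34. ] z98 58.0
wrist [472. 120.] [613.8 -60.2] [51.2 51.6] z98 41.3
```

View pics/final.png

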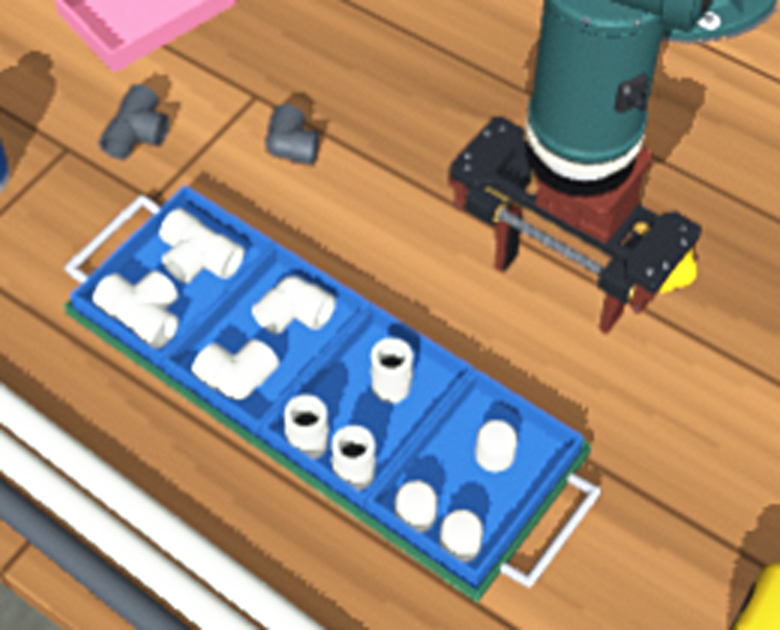

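The final view shows all four fittings in their own tubs, clear of the stock: tee (200,245), elbow (295,300), coupling (392,368) and cap (495,445). Their top heights match the stock. The grey fittings at (135,120) and (292,133) are at the same pixels as before. I'm handing in.

```bash
python3 -c "
from plant import arm
print(arm.close_job())"
```

```text
the job is handed in; nothing more can be done
None
```

The elbow, tee, coupling and end cap are each on the floor of their own tub, clear of the stock and the right way up; the grey conduit fittings were not moved, and the job was handed in at about 48.5 s.

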